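Turn the moulding plate over and lock it in its cradle

ROBOT

A 6-joint arm with a two-finger parallel gripper is mounted at the origin on the work surface. World frame = base frame: x ahead of the robot, y to its left, z up, the work surface at z = 0. Lengths are in m, angles in rad, forces in N, time in s.
With the tool pointing down it reaches from about 0.15 to 0.775 m from the base axis. Payload 6.1 kg.
Tool frame: the origin (TCP) lies where the fingers leave the gripper's body, on its centre line; the fingertips stand 73 mm ahead of it and the grasp point (between the pads) lies 54 mm ahead of it; z points along the fingers, y is the line along which they close (so a half turn about z gives the same grasp; the last joint's range is limited). The gripper opens to 85 mm and grips with 20 to 120 N. Pads are 22 mm wide; open, the fingers measure 114 mm over their backs; the gripper's body (76 mm by 85 mm) begins 54 mm behind the grasp point. The pads swing forward as they close: fully open they stand 13 mm farther back than shut.
Start: joints at [-1.131, 0.126, -0.04, 1.405, 0, 1.571], TCP at [0.224, -0.475, 0.304] pointing down, gripper open.
Joint ranges: [-2.72, 2.72], [-0.95, 1.95], [-1.27, 1.35], [-1.78, 2.02], [-1.46, 1.47], [-3.14, 3.14]. Speed limits (rad/s): [2.39, 2.39, 3.01, 3.14, 3.14, 3.14].

INTERFACE

Orientations are given as a rotation vector (axis times angle).
In Python, from plant import state, snapshot, camera_info, close_job, outline_of, place_of gives the robot as it stands. The module is installed in compiled form; this text tells all that it offers.
- The arm moves only by the tool send_rows, never from a script. Its arguments are lists of equal length, an entry for each row: "translation": the shift along the tool's x, y, z in mm, a list of three; "rot": the turn, a rotation vector about the tool's x, y, z in rad, a list of three; "grip": the finger opening in mm, from 0 to 85.4. A call has 1 to 5 rows; each row shifts and turns the commanded pose from where the row before left it, along the tool's axes as they then stand; what a row does not reach is not made up. A row lasts 1/10 s, in which the tool goes at most 50 mm and 8.59 degrees, less where a joint would pass 70% of its speed; a pose out of reach is approached as far as the arm can. A call is refused whole if a number of a shift passes 50 or a number of a turn 0.15, either way. A call with a gripper value outside its range is refused whole. The fingers move at their own pace and stop on an object; the grip force is fixed at half the most. Time passes only in rows, so rows that do not move let the fingers close. It gives the time, the measured TCP pose, the force, the opening and the grip force at its end, in the units of the state.
- state(): the state, without advancing time (a new reading comes with each control period).
- snapshot(name): name is "scene" or "top"; returns (picture, depth): 384x512x3 uint8, red, green, blue; 384x512 float32, m along the optical axis (not along the pixel's ray), 0 where there is no reading.
- camera_info(name): a dict with "fx", "fy", "cx", "cy" (pixels), "R" (3x3) and "t" (3): a world point X has camera coordinates R X + t. Camera axes: x right, y down, z forward; pixel columns grow to the right and rows downward; lengths in m; the calibration is good to about 2 mm. A picture is of the moment at which its call begins. camera_info takes no time and is no camera call.
- close_job(): hands the job in; it is judged then, once.
Trained networks look in the newest picture that a camera, given by its name, has taken for a name from the list of things; names that differ only in an ending like _2 or _b are one class to them, and where a whole thing is asked for, a point or a joint stands for the part that bears it (a point fixed in the world has none). Each returns a list of dicts, best first, with "confidence" (0 to 1); they miss things now and then, are a little off and sometimes report something else, mostly with a low value. They report only what shows in the picture. A call takes as long as a camera call. They do not tell look-alikes from the thing itself.
- outline_of(camera, thing): "pixels" (384x512 bool, what is visible of it) and "position" ([column, row] in pixels, amid what is visible of it).
- place_of(camera, thing): "position" ([column, row] in pixels: a listed point, or the origin of a listed thing).
The state is a dict: "clock": time; "qpos": joint angles; "joint_velocities": joint speeds; "joint_efforts": joint torques, N m; "eef_pos": TCP position; "tcp_rot": TCP orientation; "wrist_force": force on the tool from outside, world axes, zero at the start; "torque": the same for the moment, N m; "grip_width": finger opening in m; "finger_force": force on a finger pad.
Only numpy, scipy, OpenCV 4.12 (cv2) and the standard library are available. Lean on these libraries where they do the work, as an engineer would, in place of code of your own. Each camera call takes 0.05 s, during which the arm holds its last target. There are 200 camera calls.

TASK

Turn the metal moulding plate on the wooden board over and lay it, ribbed face up, down flat in the steel cradle between its corner lugs, without letting it drop or flop over. With the plate lying there and let go, swing the cradle's lever so that its arm stands in the marked notch (the one between two small studs). Leave everything else on the table where it is.

Things in the scene. Friction and masses are not known exactly. Their poses are not given: they have to be found in the camera images.
- plate: Loose aluminium plate 130 x 108 x 8 mm, about 0.36 kg: one face plain, the other with a lattice of 3 mm ribs (middle 116 x 68 mm, plain rim around). Origin: centre, mid-thickness. x long direction, handle at the -x end; z points out of the PLAIN face. Starts plain face up on the wooden board, mid-thickness 27 mm above the table, handle overhanging the board's edge towards the robot.
- plate_bar (a point): Middle of the grip of the plate's U-shaped steel handle, in the plane of the plate, 109 mm from its centre. The grip is a black sleeve 14 mm thick, 50 mm long, turning freely on the cross bar, which runs along the plate's y: held by it, the plate swings below. Its axis is 44 mm from the plate's edge (37 mm clear gap). The handle's arms, 10 mm thick, lie at y = -32 and +32 mm.
- rest_board: Fixed wooden board, 130 (x) x 160 (y) x 20 mm, on which the plate starts. Origin: centre of its underside, on the table.
- cradle: Fixed steel cradle, base 170 (x) x 185 (y, from -120 to +65) x 10 mm. Origin: on the table below the middle of the plate's place; x is the plate's long direction. Two rails along x at y = -44 and +44 mm (10 wide, 130 long), tops 30 mm above the table, carry the plate. The handle may stick out at either x end, between the end lugs, overhanging the base.
- cradle_seat (a point): Where the seated plate's origin belongs (34 mm above the table). Eight lugs 10 mm wide leave 4 mm play each way: end lugs with inner faces at x = -69 and +69 (centred on y = -48 and +48), side lugs with inner faces at y = -58 and +58 mm (centred on x = -50 and +50). Upright to 36 mm above the table, splayed outwards above that up to 44 mm.
- lever_pivot (a point): On the upright axis of the lever's post, 48 mm above the table; at x = 20, y = -100 mm in the cradle's frame.
- lever (a joint): Angle of the cradle's flat steel lever (arm 14 mm wide, 44 to 52 mm above the table, with a black grip at its end; a 57 mm tongue behind the post comes over the plate's rim, 6 mm above it, when locked). 0: arm along the cradle's -y; growing: grip swings towards the cradle's -x (clockwise from above). Range -0.6 to 1.45, starts at 0.95 to 1.3; stiff (2 N), stays where left.
- lever_grip (a point): In the lever's upright black grip (round, 16 to 22 mm thick, from 50 to 95 mm above the table), 80 mm above the table, 110 mm from the lever's pivot axis.
- lever_index (a point): Point on the lever arm's underside, 85 mm from the pivot axis, that must stand over the marked notch.
- marked_notch (a point): The marked notch: the middle one of three open slots in the outer edge of the flat aluminium arc under the lever arm, between two round studs 9 mm wide and high; 85 mm from the pivot axis, 36 mm above the table. The slots are about 11 mm wide, 34 mm apart.
- jug: Steel jug with handle, 90 mm wide, 130 mm tall; leave alone. Origin: centre of its underside.
- spray: White bottle, 68 mm wide, 200 mm tall; leave alone. Origin: centre of its underside.
- tin_a: Empty foil tart tin, 170 mm wide, 28 mm tall; leave alone. Origin: centre of its underside.
- tin_b: Second empty foil tart tin, same size; leave alone. Origin: centre of its underside.
- jar: Small glass jar, 56 mm wide, 60 mm tall; leave alone. Origin: centre of its underside.
- shaker: Steel shaker, 42 mm wide, 75 mm tall; leave alone. Origin: centre of its underside.
- brush: Pastry brush lying down; leave alone. Origin: centre of its underside.
- cup: White measuring cup, 76 mm wide, 85 mm tall; leave alone. Origin: centre of its underside.
Things that resemble listed ones, but are neither listed nor needed, are in the scene too. Leave any turquoise look-alike of the plate alone.

How it is judged:
By the outcome, as a careful person would: the job done as asked, in the order asked, and still so for the second after the job is handed in, with the robot touching nothing.
It also fails if it takes over 67 s, if anything falls off the work surface, if the arm or the gripper's body presses on something with over 40 N, if the wrist force passes 120 N, or if a joint passes its speed limit or range.

## Working session

There is one attempt and no reset: what is moved stays moved. The work goes in short steps, Python scripts to look and compute and a tool call to move; the robot and the scene stay as the last step left them, time stands still between calls to the robot, and variables do not carry over. Pictures are saved under pics/ and viewed, at most 10 in all, crops included, and the job is handed in when it is done.

Besides the shell and the picture viewer there is one more tool, called after "Request:" by a JSON object that holds its "api" and its "payload". send_rows: Moves the arm, as the interface text tells. Its arguments: {"type":"object","properties":{"translation":{"type":"array","items":{"type":"array","items":{"type":"number"}}},"rot":{"type":"array","items":{"type":"array","items":{"type":"number"}}},"grip":{"type":"array","items":{"type":"number"}}},"required":["translation","rot","grip"]}

```bash
mkdir -p pics; cat > h.py <<'E'
import numpy as np, cv2
from scipy.spatial.transform import Rotation as Rn
from plant import *
def ray(c,px,z):
    "pixel to world at height z"
    k=camera_info(c);R=np.array(k["R"]);t=np.array(k["t"])
    d=R.T@np.array([(px[0]-k["cx"])/k["fx"],(px[1]-k["cy"])/k["fy"],1]);o=-R.T@t
    return o+d*(z-o[2])/d[2]
def cloud(c,dep):
    k=camera_info(c);R=np.array(k["R"]);t=np.array(k["t"])
    v,u=np.mgrid[:384,:512]
    P=np.stack([(u-k["cx"])/k["fx"]*dep,(v-k["cy"])/k["fy"]*dep,dep],-1)
    return (P-t)@R
def proj(c,X):
    k=camera_info(c);p=np.array(k["R"])@np.array(X)+np.array(k["t"])
    return np.round([p[0]/p[2]*k["fx"]+k["cx"],p[1]/p[2]*k["fy"]+k["cy"]],1)
E
python3 - <<'E'
from h import *
s=state();print(s["clock"],s["eef_pos"],s["tcp_rot"],s["wrist_force"])
for c in("top","scene"):
    p,d=snapshot(c);cv2.imwrite(f"pics/{c}0.png",cv2.resize(p[:,:,::-1],(800,600)))
    np.save(c+"0.npy",d)
    k=camera_info(c);print(c,-np.array(k["R"]).T@np.array(k["t"]),np.round(k["R"],2).tolist(),k["fx"])
    for n,z in(("plate",.027),("plate_bar",.027),("cradle",0),("cradle_seat",.034),("lever_pivot",.048),("lever_grip",.08),("lever_index",.044),("marked_notch",.036),("rest_board",0)):
        for r in place_of(c,n)[:3]: print(n,round(r["confidence"],2),np.round(r["position"],1),np.round(ray(c,r["position"],z),3))
E
```

```text
0.0 [ 0.22339303 -0.47476834  0.30309781] [-3.06434680e+00 -6.84943952e-01  5.88810951e-04] [ 0.02684989 -0.24642894 -0.26067955]
top [0.36861516 0.00465618 1.67957932] [[-0.0, -1.0, 0.0], [-1.0, 0.0, -0.1], [0.1, -0.0, -1.0]] 490.0508776424393
plate 0.79 [320.7 263.6] [ 0.255 -0.223  0.027]
plate 0.77 [184.6 177.1] [0.548 0.233 0.027]
plate 0.4 [342.3 181.4] [ 0.531 -0.301  0.027]
plate_bar 0.97 [184.6 214.7] [0.421 0.232 0.027]
plate_bar 0.68 [313.1 230.2] [ 0.366 -0.2    0.027]
cradle 0.94 [285.4 169.9] [ 0.574 -0.111  0.   ]
cradle_seat 0.65 [288.6 170.8] [ 0.567 -0.119  0.034]
lever_pivot 0.56 [314.2 174.8] [ 0.551 -0.204  0.048]
lever_pivot 0.35 [184.5 175.9] [0.55  0.231 0.048]
lever_grip 0.71 [327.5 204.2] [ 0.451 -0.241  0.08 ]
lever_grip 0.39 [304.1 110. ] [ 0.765 -0.17   0.08 ]
lever_index 0.62 [327.7 198.5] [ 0.472 -0.248  0.044]
marked_notch 0.9 [341.9 181.4] [ 0.53  -0.298  0.036]
rest_board 0.96 [182.7 178.1] [0.547 0.244 0.   ]
rest_board 0.33 [373.7 155.1] [ 0.624 -0.417  0.   ]
scene [ 0.88730384 -0.53905557  1.04284152] [[0.84, 0.54, -0.01], [0.45, -0.7, -0.55], [-
[... 153 characters left out ...]
 138.7] [0.424 0.245 0.027]
plate_bar 0.82 [172.6 232.9] [ 0.374 -0.209  0.027]
cradle 0.43 [304.5 158.9] [0.55  0.249 0.   ]
cradle_seat 0.7 [249. 240.] [ 0.572 -0.113  0.034]
cradle_seat 0.48 [360.9 207.2] [0.789 0.153 0.034]
lever_pivot 0.63 [183.9 247.5] [ 0.44  -0.234  0.048]
lever_pivot 0.58 [225.3 267.2] [ 0.568 -0.22   0.048]
lever_pivot 0.48 [272.6 144.8] [0.451 0.208 0.048]
lever_grip 0.72 [272.8 144.1] [0.464 0.187 0.08 ]
lever_grip 0.66 [185. 245.] [ 0.452 -0.237  0.08 ]
lever_index 0.89 [194.2 254.7] [ 0.475 -0.235  0.044]
lever_index 0.56 [223.8 267.1] [ 0.563 -0.221  0.044]
marked_notch 0.61 [198.1 283.5] [ 0.531 -0.293  0.036]
rest_board 0.77 [303.4 159.1] [0.547 0.246 0.   ]
```

View pics/top0.png

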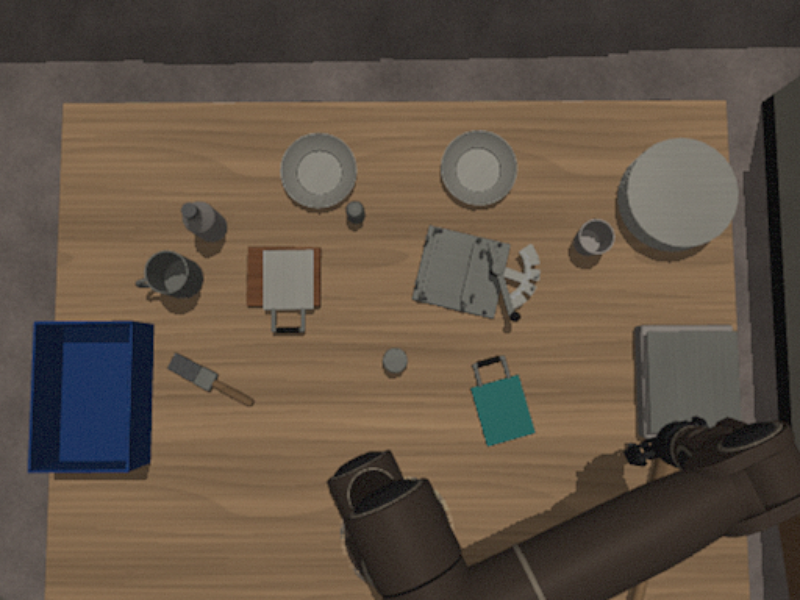

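View pics/scene0.png

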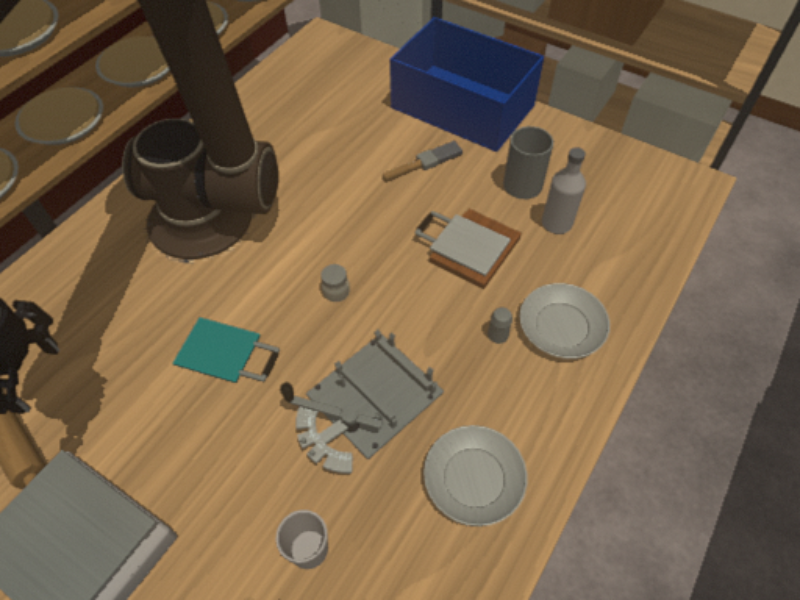

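The pictures show these, in 800x600 pixels:
- **Top view:** the bare plate on the wooden board is at (288,280), with its handle at (289,322). A turquoise look-alike lies at (503,410). The cradle is at (462,272), with its lever grip at (515,317) and the arc at (525,278).
- **Scene view:** the plate is at (470,243) and the cradle at (370,392).

There are two plate candidates: the aluminium one on the wooden board, top pixel (184,177), and the turquoise one at (322,262). The first fits, because it is aluminium, lies on the board and has its handle towards the robot.

```bash
cat > m.py <<'E'
from h import *
for c in("top","scene"):
    d=np.load(c+"0.npy");P=cloud(c,d);ok=d>0
    def reg(x0,x1,y0,y1,z0,z1):
        m=ok&(P[...,0]>x0)&(P[...,0]<x1)&(P[...,1]>y0)&(P[...,1]<y1)&(P[...,2]>z0)&(P[...,2]<z1);return P[m]
    def rect(n,Q):
        r=cv2.minAreaRect((Q[:,:2]*1000).astype(np.float32));print(c,n,len(Q),np.round(r[0],1),np.round(r[1],1),round(r[2],1),"zmed",np.round(np.median(Q[:,2])*1000,1),"sd",np.round(Q[:,2].std()*1000,1))
    rect("table",reg(.3,.4,-.05,.05,-.02,.02))
    rect("plate",reg(.47,.65,.15,.32,.026,.036))
    rect("board",reg(.45,.65,.12,.34,.012,.036))
    rect("bar",reg(.38,.46,.16,.3,.018,.045))
    rect("base",reg(.45,.7,-.22,-.02,.006,.014))
    rect("rails",reg(.47,.7,-.19,-.04,.026,.034))
    rect("grip",reg(.40,.52,-.28,-.2,.06,.11))
a=cv2.imread("pics/top0.png")
p,d=snapshot("top");q,e=snapshot("scene")
A=cv2.resize(p[155:225,150:220,::-1],(400,400),interpolation=3);B=cv2.resize(q[195:305,175:285,::-1],(400,400),interpolation=3)
C=cv2.resize(p[135:215,255:355,::-1],(400,200*8//5//1),interpolation=3)
cv2.imwrite("pics/crop1.png",np.hstack([A,B]))
for c in("top","scene"):
    for n in("plate","lever"):
        for o in outline_of(c,n)[:2]:print(c,n,o["confidence"],o["position"],o["pixels"].sum())
E
python3 m.py
```

```text
top table 660 [349.5   0.5] [99.2 98.6] 89.8 zmed 0.5 sd 4.1
top plate 1055 [541.7 241.6] [155.  143.2] 89.7 zmed 31.0 sd 2.6
top board 1759 [534.  233.6] [183.8 162.5] 89.7 zmed 28.3 sd 6.0
top bar 116 [444.5 232.6] [30.7 73.3] 0.1 zmed 32.7 sd 4.6
top base 1507 [ 577.1 -120.1] [243.4 199.4] 0.1 zmed 9.8 sd 2.1
top rails 169 [ 570.2 -114.9] [122.8 140.4] 77.0 zmed 29.6 sd 2.3
top grip 36 [ 467.1 -240.4] [42.7 18.1] 38.4 zmed 93.0 sd 7.7
scene table 518 [ 3.501e+02 -1.000e-01] [99.5 99.6] 0.2 zmed 0.3 sd 4.6
scene plate 1083 [537.9 231.3] [136.4 112. ] 1.1 zmed 30.6 sd 2.0
scene board 1737 [532.2 244.2] [166.4 164.3] 89.5 zmed 29.1 sd 5.8
scene bar 111 [442.  231.2] [74.8 34.5] 88.9 zmed 31.2 sd 2.8
scene base 2302 [ 575.1 -123.2] [192.9 232.6] 89.6 zmed 9.9 sd 1.7
scene rails 377 [ 566.6 -118. ] [125.1 149.8] 78.2 zmed 29.6 sd 1.8
scene grip 80 [ 457.1 -251.3] [18.6 19. ] 28.0 zmed 89.6 sd 10.5
top plate 0.8 [187.3, 180.9] 1402
top plate 0.67 [321.8, 259.9] 1376
top lever 0.62 [319.5, 175.3] 222
scene plate 0.86 [300.7, 154.7] 1163
scene plate 0.62 [140.9, 220.7] 1642
scene lever 0.93 [213.2, 264.8] 468
```

View pics/crop1.png

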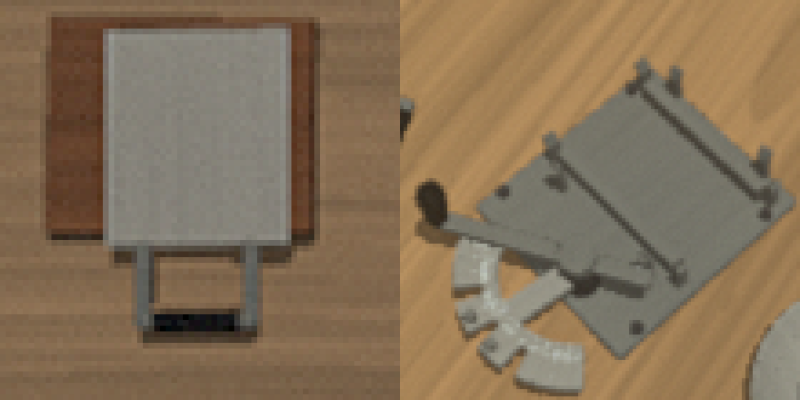

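The crop shows the aluminium plate, plain face up. Its handle's black sleeve is at crop (196,322), which is top pixel (184,211). It also shows the cradle with rails and lugs. The marked notch is between two studs at crop (485,325). Next I fit the cradle and compute the first move.

```bash
cat > fit.py <<'E'
from h import *
from scipy.optimize import minimize
def warp(c,img,z,x0=.45,x1=.70,y0=-.36,y1=0.02,n=1000):
    "1 mm/px; rows = x, cols = y"
    g=[proj3(c,[x,y,z]) for x,y in((x0,y0),(x0,y1),(x1,y0),(x1,y1))]
    H=cv2.getPerspectiveTransform(np.float32([[0,0],[(y1-y0)*n,0],[0,(x1-x0)*n],[(y1-y0)*n,(x1-x0)*n]]),np.float32(g))
    return cv2.warpPerspective(img,H,(int((y1-y0)*n),int((x1-x0)*n)),flags=cv2.INTER_LINEAR|cv2.WARP_INVERSE_MAP)
def proj3(c,X):
    k=camera_info(c);p=np.array(k["R"])@np.array(X)+np.array(k["t"])
    return [p[0]/p[2]*k["fx"]+k["cx"],p[1]/p[2]*k["fy"]+k["cy"]]
if __name__=="__main__":
    outs=[]
    for c in("top","scene"):
        p,_=snapshot(c)
        w=warp(c,p,.010);sat=cv2.cvtColor(w,cv2.COLOR_RGB2HSV)[...,1].astype(float)
        m=cv2.GaussianBlur((sat<70).astype(np.float32),(5,5),0)
        X,Y=np.mgrid[:m.shape[0],:m.shape[1]];X=X/1000+.45;Y=Y/1000-.36
        def f(v):
            a=v[2];dx=X-v[0];dy=Y-v[1];u=np.cos(a)*dx+np.sin(a)*dy;t=-np.sin(a)*dx+np.cos(a)*dy+.0275
            s=np.minimum(.085-abs(u),.0925-abs(t))
            w_=np.clip(s/.003,-1,1)*(s>-.012)*(t>-.095)
            return -(w_*(m-.5)).sum()
        r=min((minimize(f,[.569+i*.004,-.117+j*.004,-.2],method="Nelder-Mead",options=dict(initial_simplex=[[.569+i*.004,-.117+j*.004,-.2],[.577,-.117,-.2],[.569,-.109,-.2],[.569,-.117,-.15]])) for i in(-1,1) for j in(-1,1)),key=lambda r:r.fun)
        print(c,np.round(r.x,4),r.fun,m.mean())
        v=r.x;w2=warp(c,p,.030)[...,::-1].copy()
        Rm=np.array([[np.cos(v[2]),-np.sin(v[2])],[np.sin(v[2]),np.cos(v[2])]])
        for yc in(-44,44):
            q=(np.array([[-65,yc],[65,yc]])/1000)@Rm.T+v[:2]
            q=((q-[.45,-.36])*1000).round().astype(int);cv2.line(w2,(int(q[0,1]),int(q[0,0])),(int(q[1,1]),int(q[1,0])),(0,0,255),1)
        outs.append(w2)
    cv2.imwrite("pics/fit.png",cv2.resize(np.hstack(outs),None,fx=1.05,fy=1.5)[::-1])
    print(ray("top",(183.9,210.9),.032),ray("top",(184.1,178.3),.031))
    print(state()["qpos"])
E
python3 fit.py
```

```text
top [ 0.5668 -0.1153 -0.2386] -18061.72600843118 0.40768337
scene [ 0.5674 -0.1196 -0.2356] -17690.524539666294 0.3988698
[0.43311119 0.23399525 0.032     ] [0.54330297 0.23438904 0.031     ]
[-1.13098900e+00  1.25833401e-01 -3.96147508e-02  1.40537653e+00
 -3.23888553e-05  1.57079644e+00]
```

View pics/fit.png

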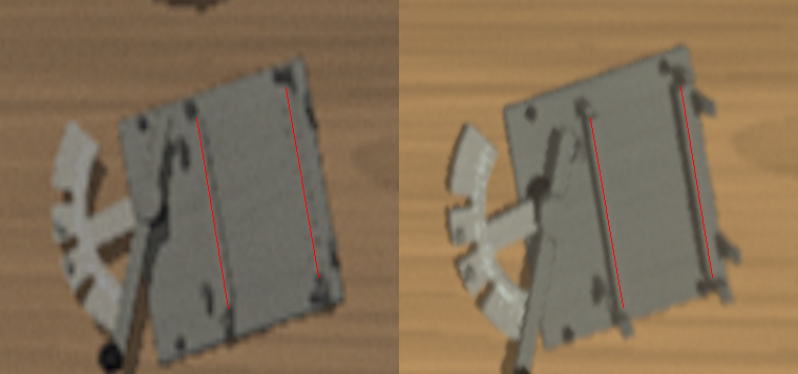

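The fit is good. In both rectified views the red rail lines lie on the rails. The cradle is at (0.567, -0.1175) with yaw -0.237, and the bar at (0.4325, 0.233). Next I plan the approach.

```bash
cat > plan.py <<'E'
import sys
from h import *
# plan.py x y z a n [x y z a n ...]: way points of the TCP, tool down, tool-x at angle a; n rows
s=state();p=np.array(s["eef_pos"]);R0=Rn.from_rotvec(s["tcp_rot"]);R=R0.as_matrix()
a=np.arctan2(R[1,0],R[0,0]);print("t",round(s["clock"],2),"p",np.round(p,4),"a",round(a,4),"zdir",np.round(R[:,2],3),"F",np.round(s["wrist_force"],1),"M",np.round(s["torque"],2),"w",round(s["grip_width"]*1000,1),"ff",np.round(s["finger_force"],1))
v=[float(x) for x in sys.argv[1:]]
for i in range(0,len(v),5):
    x,y,z,b,n=v[i:i+5];n=int(n)
    d=(np.array([x,y,z])-p)/n*1000;da=((b-a)+np.pi)%(2*np.pi)-np.pi
    T=[]
    for k in range(n):
        q=a+da*k/n
        T.append([round(float(d@[np.cos(q),np.sin(q),0]),1),round(float(d@[np.sin(q),-np.cos(q),0]),1),round(float(-d[2]),1)])
    print("rz/row",round(-da/n,4),"|d|",round(np.linalg.norm(d),1));print(T)
    p=np.array([x,y,z]);a=b
E
python3 plan.py .4325 .233 .16 1.5708 20
```

```text
t 1.4 p [ 0.2235 -0.475   0.3039] a 0.4398 zdir [-0.  0. -1.] F [-0.   0.7  0.2] M [-0.03 -0.02  0.04] w 85.0 ff 0.0
rz/row -0.0565 |d| 37.6
[[24.5, -27.6, 7.2], [26.0, -26.2, 7.2], [27.5, -24.6, 7.2], [28.8, -23.0, 7.2], [30.1, -21.4, 7.2], [31.2, -19.6, 7.2], [32.3, -17.8, 7.2], [33.3, -16.0, 7.2], [34.1, -14.1, 7.2], [34.9, -12.1, 7.2], [35.5, -10.1, 7.2], [36.0, -8.1, 7.2], [36.4, -6.1, 7.2], [36.7, -4.0, 7.2], [36.9, -1.9, 7.2], [36.9, 0.2, 7.2], [36.8, 2.2, 7.2], [36.7, 4.3, 7.2], [36.4, 6.4, 7.2], [35.9, 8.4, 7.2]]
```

Request:
{"api": "send_rows", "payload": {"translation": [[24.5,-27.6,7.2],[26,-26.2,7.2],[27.5,-24.6,7.2],[28.8,-23,7.2],[30.1,-21.4,7.2]], "rot": [[0,0,-0.0565],[0,0,-0.0565],[0,0,-0.0565],[0,0,-0.0565],[0,0,-0.0565]], "grip": [40,40,40,40,40]}}

```text
clock: 1.9
eef_pos: [0.2758, -0.2967, 0.2677]
tcp_rot: [2.938, 1.113, 0.0]
wrist_force: [0.7, 0.0, -0.5]
grip_width: 0.0405
finger_force: 0.0
```

Request:
{"api": "send_rows", "payload": {"translation": [[31.2,-19.6,7.2],[32.3,-17.8,7.2],[33.3,-16,7.2],[34.1,-14.1,7.2],[34.9,-12.1,7.2]], "rot": [[0,0,-0.0565],[0,0,-0.0565],[0,0,-0.0565],[0,0,-0.0565],[0,0,-0.0565]], "grip": [40,40,40,40,40]}}

```text
clock: 2.4
eef_pos: [0.3282, -0.1198, 0.2319]
tcp_rot: [2.751, 1.515, 0.001]
wrist_force: [0.2, 0.6, 0.1]
grip_width: 0.0397
finger_force: 0.0
```

Request:
{"api": "send_rows", "payload": {"translation": [[35.5,-10.1,7.2],[36,-8.1,7.2],[36.4,-6.1,7.2],[36.7,-4,7.2],[36.9,-1.9,7.2]], "rot": [[0,0,-0.0565],[0,0,-0.0565],[0,0,-0.0565],[0,0,-0.0565],[0,0,-0.0565]], "grip": [40,40,40,40,40]}}

```text
clock: 2.9
eef_pos: [0.3807, 0.0575, 0.1959]
tcp_rot: [2.51, 1.888, 0.001]
wrist_force: [0.2, -0.3, -0.0]
grip_width: 0.0399
finger_force: 0.0
```

Request:
{"api": "send_rows", "payload": {"translation": [[36.9,0.2,7.2],[36.8,2.2,7.2],[36.7,4.3,7.2],[36.4,6.4,7.2],[35.9,8.4,7.2]], "rot": [[0,0,-0.0565],[0,0,-0.0565],[0,0,-0.0565],[0,0,-0.0565],[0,0,-0.0565]], "grip": [40,40,40,40,40]}}

```text
clock: 3.4
eef_pos: [0.4331, 0.2345, 0.1597]
tcp_rot: [2.219, 2.223, 0.001]
wrist_force: [1.2, 0.2, 0.4]
grip_width: 0.0398
finger_force: 0.0
```

```bash
python3 plan.py .4325 .233 .081 1.5708 5; python3 - <<'E'
from h import *
p,_=snapshot("scene");cv2.imwrite("pics/a.png",cv2.resize(p[80:220,220:360,::-1],(560,560),interpolation=3))
print(proj("scene",[.4325,.233,.027]))
E
```

```text
t 3.4 p [0.4331 0.2345 0.1597] a 1.5726 zdir [ 0.  0. -1.] F [1.2 0.2 0.4] M [-0.01 -0.01  0.07] w 39.8 ff 0.0
rz/row 0.0004 |d| 15.7
[[-0.3, -0.1, 15.7], [-0.3, -0.1, 15.7], [-0.3, -0.1, 15.7], [-0.3, -0.1, 15.7], [-0.3, -0.1, 15.7]]
[271.7 142. ]
```

View pics/a.png

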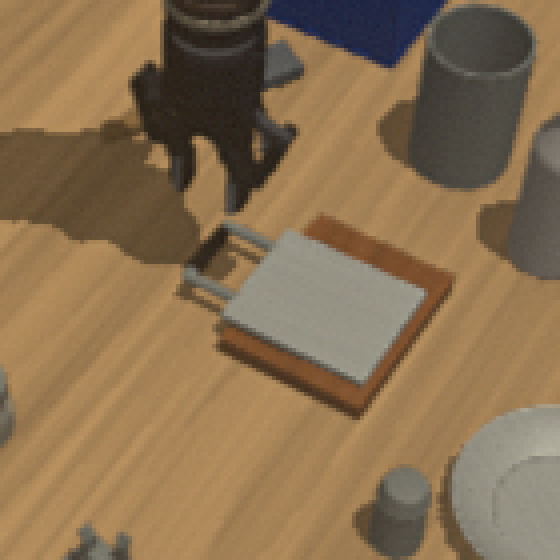

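The gripper hangs over the handle. The sleeve is seen at crop (207,252) and was predicted at (207,248), so I descend and close.

Request:
{"api": "send_rows", "payload": {"translation": [[-0.3,-0.1,16],[-0.3,-0.1,16],[-0.3,-0.1,16],[-0.3,-0.1,16],[-0.3,-0.1,15]], "rot": [[0,0,0],[0,0,0],[0,0,0],[0,0,0],[0,0,0]], "grip": [40,40,40,40,40]}}

```text
clock: 3.95
eef_pos: [0.4323, 0.2313, 0.0802]
tcp_rot: [2.223, 2.22, -0.0]
wrist_force: [0.7, 0.0, 0.2]
grip_width: 0.04
finger_force: 0.0
```

Request:
{"api": "send_rows", "payload": {"translation": [[0,0,0],[0,0,0],[0,0,0],[0,0,0],[0,0,0]], "rot": [[0,0,0],[0,0,0],[0,0,0],[0,0,0],[0,0,0]], "grip": [30,20,10,10,10]}}

```text
clock: 4.45
eef_pos: [0.4328, 0.2316, 0.0817]
tcp_rot: [2.222, 2.22, 0.002]
wrist_force: [0.0, 0.5, 2.7]
grip_width: 0.0119
finger_force: 58.6
```

```bash
python3 plan.py
```

```text
t 4.45 p [0.4328 0.2316 0.0817] a 1.5698 zdir [ 0.001  0.001 -1.   ] F [0.  0.5 2.7] M [0.03 0.01 0.03] w 11.9 ff 58.6
```

```bash
python3 - <<'E'
import numpy as np
f=np.radians(np.linspace(0,90,21));x=-174*np.cos(f)+4*np.sin(f);z=174*np.sin(f)+4*np.cos(f)
r=[[0,round(a,1),round(-b,1)] for a,b in zip(np.diff(x),np.diff(z))]
for i in range(0,20,5):print(r[i:i+5])
E
```

```text
[[0, np.float64(0.9), np.float64(-13.6)], [0, np.float64(1.9), np.float64(-13.5)], [0, np.float64(3.0), np.float64(-13.3)], [0, np.float64(4.0), np.float64(-13.1)], [0, np.float64(5.0), np.float64(-12.7)]]
[[0, np.float64(6.0), np.float64(-12.3)], [0, np.float64(6.9), np.float64(-11.8)], [0, np.float64(7.9), np.float64(-11.2)], [0, np.float64(8.7), np.float64(-10.5)], [0, np.float64(9.5), np.float64(-9.8)]]
[[0, np.float64(10.2), np.float64(-9.0)], [0, np.float64(10.9), np.float64(-8.2)], [0, np.float64(11.5), np.float64(-7.3)], [0, np.float64(12.1), np.float64(-6.4)], [0, np.float64(12.5), np.float64(-5.4)]]
[[0, np.float64(12.9), np.float64(-4.4)], [0, np.float64(13.2), np.float64(-3.4)], [0, np.float64(13.5), np.float64(-2.4)], [0, np.float64(13.6), np.float64(-1.3)], [0, np.float64(13.7), np.float64(-0.2)]]
```

Request:
{"api": "send_rows", "payload": {"translation": [[0,0.5,-7],[0,0.4,-6.6],[0,1.9,-13.5],[0,3,-13.3],[0,4,-13.1]], "rot": [[0,0,0],[0,0,0],[0,0,0],[0,0,0],[0,0,0]], "grip": [10,10,10,10,10]}}

```text
clock: 4.95
eef_pos: [0.4423, 0.2312, 0.1354]
tcp_rot: [2.222, 2.22, 0.0]
wrist_force: [0.5, -0.2, -2.5]
grip_width: 0.0121
finger_force: 58.6
```

Request:
{"api": "send_rows", "payload": {"translation": [[0,5,-12.7],[0,6,-12.3],[0,6.9,-11.8],[0,7.9,-11.2],[0,8.7,-10.5]], "rot": [[0,0,0],[0,0,0],[0,0,0],[0,0,0],[0,0,0]], "grip": [10,10,10,10,10]}}

```text
clock: 5.45
eef_pos: [0.4771, 0.2312, 0.1939]
tcp_rot: [2.223, 2.22, 0.0]
wrist_force: [2.1, 0.3, -3.0]
grip_width: 0.0118
finger_force: 58.5
```

```bash
python3 plan.py; python3 - <<'E'
from h import *
p,_=snapshot("scene");cv2.imwrite("pics/b.png",cv2.resize(p[80:220,220:360,::-1],(560,560),interpolation=3))
E
```

```text
t 5.45 p [0.4771 0.2312 0.1939] a 1.5698 zdir [ 0.  0. -1.] F [ 2.1  0.3 -3. ] M [ 0.04 -0.1  -0.  ] w 11.8 ff 58.5
```

View pics/b.png

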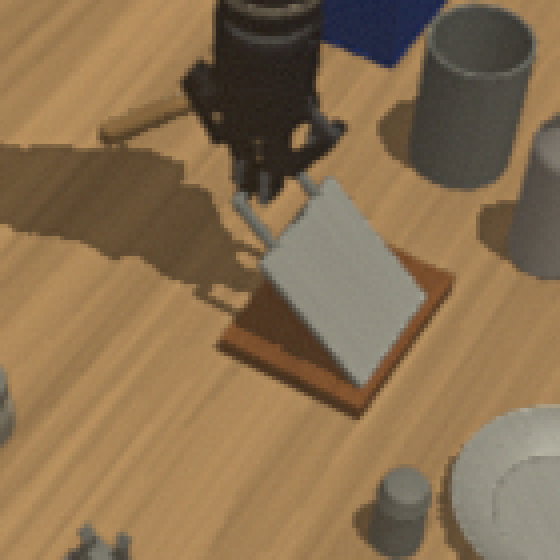

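The plate is held at the handle and tilts about its far edge, which still rests on the board at crop (395,340). I continue the arc.

Request:
{"api": "send_rows", "payload": {"translation": [[0,9.5,-9.8],[0,10.2,-9],[0,10.9,-8.2],[0,11.5,-7.3],[0,12.1,-6.4]], "rot": [[0,0,0],[0,0,0],[0,0,0],[0,0,0],[0,0,0]], "grip": [10,10,10,10,10]}}

```text
clock: 6.0
eef_pos: [0.5311, 0.2311, 0.2339]
tcp_rot: [-2.222, -2.22, 0.001]
wrist_force: [-0.5, 0.5, -2.4]
grip_width: 0.0117
finger_force: 58.7
```

Request:
{"api": "send_rows", "payload": {"translation": [[0,12.5,-5.4],[0,12.9,-4.4],[0,11,-3.4],[0,9,-4],[0,7,-6]], "rot": [[0,0,0],[0,0,0],[0,0,0],[0,0,0],[0,0,0]], "grip": [10,10,10,10,10]}}

```text
clock: 6.5
eef_pos: [0.5834, 0.231, 0.2562]
tcp_rot: [-2.222, -2.22, 0.003]
wrist_force: [0.3, 0.0, -3.0]
grip_width: 0.012
finger_force: 58.7
```

Request:
{"api": "send_rows", "payload": {"translation": [[0,5,-12],[0,4,-18],[0,2,-22],[0,1,-22],[0,0,-20]], "rot": [[0,0,0],[0,0,0],[0,0,0],[0,0,0],[0,0,0]], "grip": [10,10,10,10,10]}}

```text
clock: 7.0
eef_pos: [0.5952, 0.2311, 0.352]
tcp_rot: [-2.223, -2.22, 0.0]
wrist_force: [0.9, 0.7, -3.9]
grip_width: 0.012
finger_force: 58.6
```

```bash
python3 plan.py
```

```text
t 7.0 p [0.5952 0.2311 0.352 ] a 1.5698 zdir [-0. -0. -1.] F [ 0.9  0.7 -3.9] M [ 0.04 -0.09  0.01] w 12.0 ff 58.6
```

```bash
python3 - <<'E'
from h import *
c0=np.array([.567,-.1175]);ex=np.array([np.cos(-.237),np.sin(-.237)])
bar=c0+.109*ex;print("bar",bar)
for c in("top","scene"):
    p,d=snapshot(c)
    if c=="scene":cv2.imwrite("pics/c.png",cv2.resize(p[:,:,::-1],(800,600)))
    for n,zt in(("tin_a",.028),("jar",.06)):
      for o in outline_of(c,n)[:2]:
        ys,xs=np.nonzero(o["pixels"]);W=np.array([ray(c,(x,y),zt)[:2] for x,y in zip(xs,ys)])
        (ctr,r)=cv2.minEnclosingCircle((W*1000).astype(np.float32))
        u=(W-c0)@ex;t=(W-c0)@np.array([-ex[1],ex[0]]);b=abs(t)<.014
        print(c,n,round(o["confidence"],2),np.round(ctr),round(r),"min u in band",np.round(u[b].min()*1000) if b.any() else None, "dist bar",np.round(np.linalg.norm(W-bar,axis=1).min()*1000))
E
```

```text
bar [ 0.67295309 -0.14309184]
top tin_a 0.94 [ 790. -184.] 84 min u in band 150.0 dist bar 41.0Traceback (most recent call last):
  File "<stdin>", line 9, in <module>
  File "h.py", line 6, in ray
    k=camera_info(c);R=np.array(k["R"]);t=np.array(k["t"])
ValueError: time passes only in moves, steps and waits
```

```bash
python3 - <<'E'
s=open("h.py").read()
s=s.replace("def ray(",'_c={}\n_ci=camera_info\ndef camera_info(c):\n    if c not in _c:_c[c]=_ci(c)\n    return _c[c]\ndef ray(',1);open("h.py","w").write(s)
s=open("plan.py").read()
s=s.replace("/n*1000;da","*1000;da").replace("    T=[]\n","    T=[];e=np.linspace(0,1,n+1);e=e if n<4 else .5*e+.5*e*e*(3-2*e);w=np.diff(e)\n").replace("q=a+da*k/n","q=a+da*k/n;D=d*w[k]").replace("d@[","D@[").replace("-d[2]","-D[2]").replace("np.linalg.norm(d)","np.linalg.norm(d)/n").replace("print(T)","[print(T[j:j+5]) for j in range(0,n,5)]")
open("plan.py","w").write(s)
E
python3 plan.py .505 -.1025 .340 1.333 15
```

```text
t 7.1 p [0.5957 0.2313 0.354 ] a 1.5699 zdir [ 0.004  0.002 -1.   ] F [ 0.4  0.3 -3.2] M [ 0.04 -0.08 -0.03] w 12.1 ff 58.7
rz/row 0.0158 |d| 23.1
[[-13.3, -3.6, 0.6], [-17.2, -4.4, 0.7], [-20.5, -4.9, 0.9], [-23.3, -5.1, 1.0], [-25.5, -5.2, 1.1]]
[[-27.1, -5.1, 1.1], [-28.1, -4.8, 1.2], [-28.5, -4.4, 1.2], [-28.2, -3.9, 1.2], [-27.4, -3.4, 1.1]]
[[-25.9, -2.8, 1.1], [-23.8, -2.2, 1.0], [-21.1, -1.6, 0.9], [-17.7, -1.0, 0.7], [-13.7, -0.6, 0.6]]
```

Request:
{"api": "send_rows", "payload": {"translation": [[-13.3,-3.6,0.6],[-17.2,-4.4,0.7],[-20.5,-4.9,0.9],[-23.3,-5.1,1],[-25.5,-5.2,1.1]], "rot": [[0,0,0.0158],[0,0,0.0158],[0,0,0.0158],[0,0,0.0158],[0,0,0.0158]], "grip": [10,10,10,10,10]}}

```text
clock: 7.6
eef_pos: [0.5672, 0.1307, 0.3445]
tcp_rot: [-2.309, -2.129, 0.004]
wrist_force: [0.4, -0.3, -3.5]
grip_width: 0.012
finger_force: 58.6
```

Request:
{"api": "send_rows", "payload": {"translation": [[-27.1,-5.1,1.1],[-28.1,-4.8,1.2],[-28.5,-4.4,1.2],[-28.2,-3.9,1.2],[-27.4,-3.4,1.1]], "rot": [[0,0,0.0158],[0,0,0.0158],[0,0,0.0158],[0,0,0.0158],[0,0,0.0158]], "grip": [10,10,10,10,10]}}

```text
clock: 8.1
eef_pos: [0.5297, -0.0056, 0.3389]
tcp_rot: [-2.391, -2.035, 0.004]
wrist_force: [1.3, 0.2, -4.2]
grip_width: 0.0118
finger_force: 58.6
```

Request:
{"api": "send_rows", "payload": {"translation": [[-25.9,-2.8,1.1],[-23.8,-2.2,1],[-21.1,-1.6,0.9],[-17.7,-1,0.7],[-13.7,-0.6,0.6]], "rot": [[0,0,0.0158],[0,0,0.0158],[0,0,0.0158],[0,0,0.0158],[0,0,0.0158]], "grip": [10,10,10,10,10]}}

```text
clock: 8.6
eef_pos: [0.5028, -0.1042, 0.3348]
tcp_rot: [-2.471, -1.938, 0.003]
wrist_force: [0.1, 0.4, -3.7]
grip_width: 0.0123
finger_force: 58.6
```

Request:
{"api": "send_rows", "payload": {"translation": [[0,0,5],[0,0,10],[0,0,10],[0,0,10],[0,0,5]], "rot": [[0,0,0],[0,0,0],[0,0,0],[0,0,0],[0,0,0]], "grip": [10,10,10,10,10]}}

```text
clock: 9.1
eef_pos: [0.5041, -0.1021, 0.2946]
tcp_rot: [-2.467, -1.942, 0.002]
wrist_force: [-0.7, 0.0, -3.0]
grip_width: 0.012
finger_force: 58.6
```

```bash
python3 plan.py .505 -.1025 .288 1.334 3;  python3 - <<'E'
from h import *
p,_=snapshot("scene");cv2.imwrite("pics/d.png",cv2.resize(p[120:320,140:340,::-1],(600,600),interpolation=3))
s=state();b=np.array(s["eef_pos"])-[0,0,.054];print(b)
ex=np.array([np.cos(-.237),np.sin(-.237),0]);ey=np.array([-ex[1],ex[0],0])
for dz,l in((-.044,"top"),(-.174,"bot")):
  for y in(-.054,.054):print(l,y,(proj("scene",b+[0,0,dz]+y*ey+.004*ex)-[140,120])*3)
E
```

```text
t 9.1 p [ 0.5041 -0.1021  0.2946] a 1.3338 zdir [-0.002  0.001 -1.   ] F [-0.7  0.  -3. ] M [-0.01  0.03  0.03] w 12.0 ff 58.6
rz/row -0.0001 |d| 2.2
[[-0.0, 0.3, 2.2], [-0.0, 0.3, 2.2], [-0.0, 0.3, 2.2]]
[ 0.50401126 -0.10217439  0.2402799 ]
top -0.054 [215.4 261.6]
top 0.054 [312.  187.5]
bot -0.054 [230.1 337.8]
bot 0.054 [317.4 267.9]
```

View pics/d.png

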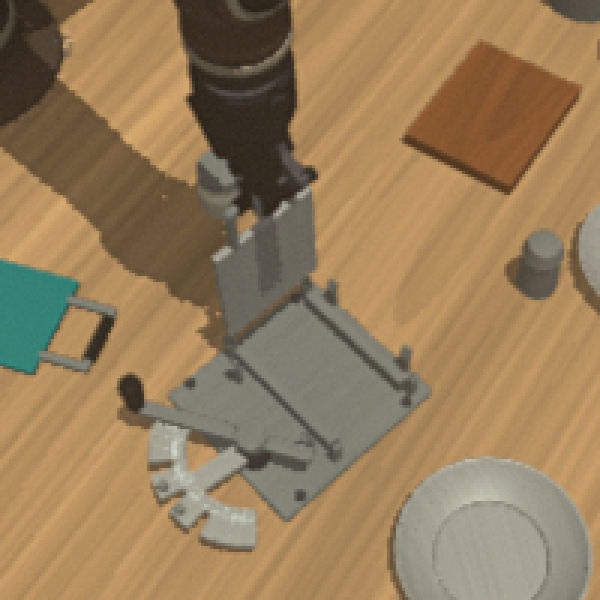

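The plate hangs upright with its plain face away from the robot. Its lower corners are at crop (228,337) and (317,270), which matches the prediction, so it lines up over the near ends of the rails. Now I lower it.

Request:
{"api": "send_rows", "payload": {"translation": [[0,1,8],[0,1,10],[0,1,8],[0,0,5],[0,0,2]], "rot": [[0,0,0],[0,0,0],[0,0,0],[0,0,0],[0,0,0]], "grip": [10,10,10,10,10]}}

```text
clock: 9.65
eef_pos: [0.5071, -0.1035, 0.2625]
tcp_rot: [-2.469, -1.941, 0.001]
wrist_force: [0.8, -0.1, -3.5]
grip_width: 0.0119
finger_force: 58.5
```

Request:
{"api": "send_rows", "payload": {"translation": [[0,0,0.5],[0,0,0.5]], "rot": [[0,0,0],[0,0,0]], "grip": [10,10]}}

```text
clock: 9.85
eef_pos: [0.5075, -0.1035, 0.2627]
tcp_rot: [2.469, 1.942, 0.0]
wrist_force: [1.4, 0.1, -4.0]
grip_width: 0.0115
finger_force: 58.5
```

```bash
python3 plan.py; python3 - <<'E'
import numpy as np
th=np.radians(np.linspace(0,90,21));x0=np.linspace(-58,-65,21)
u=x0+174*np.sin(th)-4*np.cos(th);z=30+174*np.cos(th)+4*np.sin(th)
for i in range(0,20,5):print([[0,round(float(a),1),round(float(-b),1)] for a,b in list(zip(np.diff(u),np.diff(z)))[i:i+5]],u[i+5].round(1),z[i+5].round(1))
E
```

```text
t 9.85 p [ 0.5075 -0.1035  0.2627] a 1.3328 zdir [ 0. -0. -1.] F [ 1.4  0.1 -4. ] M [-0.02 -0.04  0.02] w 11.5 ff 58.5
[[0, 13.3, 0.2], [0, 13.3, 1.3], [0, 13.1, 2.4], [0, 12.9, 3.4], [0, 12.6, 4.4]] 3.1 192.3
[[0, 12.2, 5.4], [0, 11.7, 6.4], [0, 11.2, 7.3], [0, 10.6, 8.2], [0, 9.9, 9.0]] 58.7 155.9
[[0, 9.2, 9.8], [0, 8.4, 10.5], [0, 7.5, 11.2], [0, 6.6, 11.8], [0, 5.7, 12.3]] 96.0 100.3
[[0, 4.7, 12.7], [0, 3.7, 13.1], [0, 2.6, 13.3], [0, 1.6, 13.5], [0, 0.5, 13.6]] 109.0 34.0
```

Request:
{"api": "send_rows", "payload": {"translation": [[0,6,2],[0,11,3],[0,13,2.5],[0,13.5,3],[0,13.5,3.5]], "rot": [[0,0,0],[0,0,0],[0,0,0],[0,0,0],[0,0,0]], "grip": [10,10,10,10,10]}}

```text
clock: 10.35
eef_pos: [0.5655, -0.1176, 0.2502]
tcp_rot: [2.466, 1.939, 0.006]
wrist_force: [1.0, -0.1, 4.0]
grip_width: 0.012
finger_force: 59.3
```

```bash
python3 plan.py;  python3 - <<'E'
from h import *
p,_=snapshot("scene");cv2.imwrite("pics/e.png",cv2.resize(p[150:300,170:320,::-1],(600,600),interpolation=3))
s=state();b=np.array(s["eef_pos"])-[0,0,.054]
ex=np.array([np.cos(-.237),np.sin(-.237),0]);ey=np.array([-ex[1],ex[0],0]);c=np.array([.567,-.1175,0])
print("u,v,z",(b-c)@ex,(b-c)@ey,b[2])
for y in(-.054,.054):print(y,[((proj("scene",c+x0*ex+y*ey+[0,0,.03])-[170,150])*4).tolist() for x0 in(-.065,-.055)])
E
```

```text
t 10.35 p [ 0.5655 -0.1176  0.2502] a 1.3328 zdir [ 0.005 -0.001 -1.   ] F [ 1.  -0.1  4. ] M [-0.06 -0.29 -0.03] w 12.0 ff 59.3
u,v,z 0.0003846754025816322 -0.00038599415264170143 0.19543222825761045
-0.054 [[187.60000000000002, 351.6], [197.20000000000005, 360.79999999999995]]
0.054 [[300.79999999999995, 260.4], [310.0, 268.79999999999995]]
```

View pics/e.png

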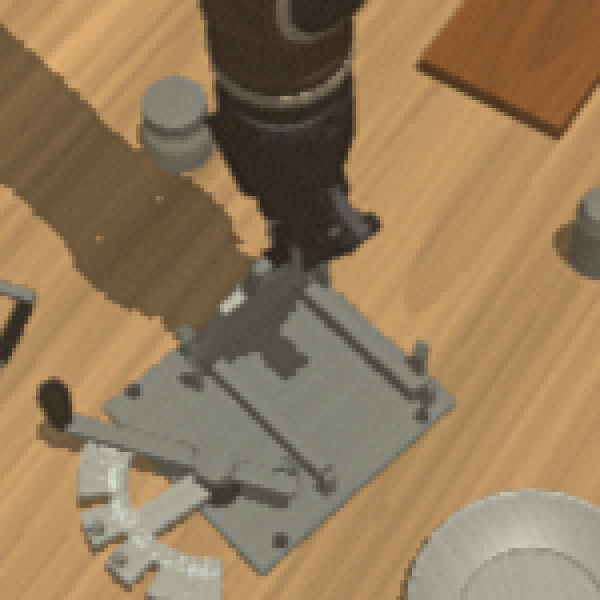

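The view shows the gripper over the cradle. The plate is foreshortened, with its lower edge along crop (199,362) to (312,270). I check its tilt numerically from depth.

```bash
cat > tilt.py <<'E'
from h import *
ex=np.array([np.cos(-.237),np.sin(-.237),0]);ey=np.array([-ex[1],ex[0],0]);c=np.array([.567,-.1175,0])
s=state();b=np.array(s["eef_pos"])-[0,0,.054];print("bar u,v,z",np.round([(b-c)@ex*1e3,(b-c)@ey*1e3,b[2]*1e3],1),"F",np.round(s["wrist_force"],1),"w",s["grip_width"],"t",s["clock"])
for cam in("scene","top"):
    p,d=snapshot(cam);P=cloud(cam,d)-c;P=P[d>0];u=P@ex*1e3;v=P@ey*1e3;z=P[:,2]*1e3
    m=(abs(v)<58)&(u>-100)&(u<90)&(z>16)&(z<b[2]*1e3-30)
    H=np.histogram(z[m],bins=np.arange(16,200,12))
    for i in range(len(H[0])):
        k=m&(z>=H[1][i])&(z<H[1][i+1])
        if k.sum()>8:print(cam,"z",H[1][i],"n",k.sum(),"u 5/50/95",np.round(np.percentile(u[k],[5,50,95])),"v",np.round(np.percentile(v[k],[3,97])))
E
python3 tilt.py
```

```text
bar u,v,z [  0.4  -0.4 195.4] F [ 4.3 -0.9 10.3] w 0.011811885320748033 t 10.4
scene z 16 n 176 u 5/50/95 [-58.   6.  73.] v [-53.  56.]
scene z 28 n 307 u 5/50/95 [-55.   7.  68.] v [-53.  50.]
scene z 40 n 36 u 5/50/95 [-77. -50.  75.] v [-54.  50.]
scene z 52 n 17 u 5/50/95 [-53. -46. -44.] v [-55.  21.]
scene z 64 n 15 u 5/50/95 [-44. -41. -39.] v [-54.  24.]
scene z 76 n 17 u 5/50/95 [-44. -37. -35.] v [-55.  16.]
scene z 88 n 13 u 5/50/95 [-39. -34. -32.] v [-54.  15.]
scene z 100 n 16 u 5/50/95 [-32. -29. -27.] v [-54.  12.]
scene z 112 n 12 u 5/50/95 [-29. -24. -22.] v [-55.   3.]
scene z 124 n 17 u 5/50/95 [-25. -21. -18.] v [-55.  -1.]
scene z 136 n 15 u 5/50/95 [-24. -16. -13.] v [-54.   0.]
scene z 148 n 38 u 5/50/95 [-21. -14. -12.] v [-54.  -6.]
top z 16 n 27 u 5/50/95 [-79.  18.  68.] v [35. 57.]
top z 28 n 59 u 5/50/95 [-64.  34.  72.] v [40. 52.]
top z 40 n 25 u 5/50/95 [-75. -56.  74.] v [30. 54.]
top z 52 n 10 u 5/50/95 [-53. -51. -47.] v [32. 55.]
top z 64 n 16 u 5/50/95 [-51. -47. -42.] v [29. 55.]
top z 76 n 9 u 5/50/95 [-47. -43. -42.] v [31. 54.]
top z 88 n 17 u 5/50/95 [-44. -40. -36.] v [29. 53.]
top z 100 n 17 u 5/50/95 [-40. -35. -30.] v [30. 53.]
top z 112 n 11 u 5/50/95 [-33. -31. -28.] v [32. 54.]
top z 124 n 12 u 5/50/95 [-29. -26. -23.] v [37. 54.]
top z 136 n 17 u 5/50/95 [-26. -22. -18.] v [34. 53.]
top z 148 n 17 u 5/50/95 [-18. -15. -11.] v [36. 54.]
```

```bash
python3 - <<'E'
import numpy as np
th=np.radians(np.arange(20,91,4));x0=-54
u=x0+174*np.sin(th)-4*np.cos(th);z=30+174*np.cos(th)+4*np.sin(th)
for t,a,b,c,d in zip(np.arange(24,91,4),np.diff(u),-np.diff(z),u[1:],z[1:]):print(t,[0,round(float(a),1),round(float(b),1)],c.round(1),d.round(1))
E
```

```text
24 [0, 11.4, 4.3] 13.1 190.6
28 [0, 11.0, 5.1] 24.2 185.5
32 [0, 10.7, 5.8] 34.8 179.7
36 [0, 10.2, 6.6] 45.0 173.1
40 [0, 9.7, 7.3] 54.8 165.9
44 [0, 9.2, 7.9] 64.0 157.9
48 [0, 8.6, 8.5] 72.6 149.4
52 [0, 8.0, 9.1] 80.7 140.3
56 [0, 7.4, 9.7] 88.0 130.6
60 [0, 6.7, 10.2] 94.7 120.5
64 [0, 5.9, 10.6] 100.6 109.9
68 [0, 5.2, 11.0] 105.8 98.9
72 [0, 4.4, 11.3] 110.2 87.6
76 [0, 3.6, 11.6] 113.9 76.0
80 [0, 2.8, 11.8] 116.7 64.2
84 [0, 2.0, 12.0] 118.6 52.2
88 [0, 1.1, 12.1] 119.8 40.1
```

Request:
{"api": "send_rows", "payload": {"translation": [[0,6,0],[0,11.4,4.3],[0,11,5],[0,10.7,5.8],[0,10.2,6.6]], "rot": [[0,0,0],[0,0,0],[0,0,0],[0,0,0],[0,0,0]], "grip": [10,10,10,10,10]}}

```text
clock: 11.0
eef_pos: [0.6123, -0.1289, 0.2262]
tcp_rot: [2.469, 1.941, 0.001]
wrist_force: [3.2, 0.0, 3.2]
grip_width: 0.0117
finger_force: 59.3
```

```bash
python3 tilt.py
```

```text
bar u,v,z [ 46.7  -0.5 172.2] F [3.2 0.  3.2] w 0.011730831113398345 t 11.0
scene z 16 n 159 u 5/50/95 [-71.  23.  73.] v [-53.  56.]
scene z 28 n 226 u 5/50/95 [-72.  19.  69.] v [-52.  48.]
scene z 40 n 76 u 5/50/95 [-77. -55.  75.] v [-54.  47.]
scene z 52 n 27 u 5/50/95 [-51. -45. -40.] v [-54.  42.]
scene z 64 n 52 u 5/50/95 [-42. -38. -30.] v [-54.  32.]
scene z 76 n 33 u 5/50/95 [-32. -27. -20.] v [-54.  27.]
scene z 88 n 49 u 5/50/95 [-25. -20. -13.] v [-54.  20.]
scene z 100 n 37 u 5/50/95 [-13.  -8.  -3.] v [-55.  14.]
scene z 112 n 36 u 5/50/95 [-7. -1.  5.] v [-55.  13.]
scene z 124 n 72 u 5/50/95 [ 5. 12. 21.] v [-54.   1.]
scene z 136 n 34 u 5/50/95 [13. 17. 21.] v [-55.  -2.]
top z 16 n 21 u 5/50/95 [-79.  50.  71.] v [36. 56.]
top z 28 n 33 u 5/50/95 [-68. -52.  72.] v [39. 53.]
top z 40 n 32 u 5/50/95 [-73. -50.  76.] v [34. 54.]
top z 52 n 20 u 5/50/95 [-50. -41. -37.] v [36. 55.]
top z 64 n 23 u 5/50/95 [-40. -32. -27.] v [34. 54.]
top z 76 n 23 u 5/50/95 [-29. -22. -17.] v [34. 54.]
top z 88 n 21 u 5/50/95 [-20. -14. -10.] v [33. 55.]
top z 100 n 23 u 5/50/95 [-12.  -5.   1.] v [35. 55.]
top z 112 n 26 u 5/50/95 [-3.  4. 12.] v [33. 54.]
top z 124 n 30 u 5/50/95 [ 7. 14. 24.] v [33. 54.]
top z 136 n 9 u 5/50/95 [15. 18. 25.] v [36. 53.]
```

Request:
{"api": "send_rows", "payload": {"translation": [[0,9.7,7.3],[0,9.2,7.9],[0,7.6,8.5],[0,6.5,9.1],[0,5.4,9.7]], "rot": [[0,0,0],[0,0,0],[0,0,0],[0,0,0],[0,0,0]], "grip": [10,10,10,10,10]}}

```text
clock: 11.6
eef_pos: [0.6485, -0.1377, 0.183]
tcp_rot: [-2.469, -1.942, 0.001]
wrist_force: [1.3, -0.9, -1.0]
grip_width: 0.0124
finger_force: 59.0
```

Request:
{"api": "send_rows", "payload": {"translation": [[0,5.2,10.2],[0,4.4,10.6],[0,3.7,11],[0,3.2,11.3],[0,0,0]], "rot": [[0,0,0],[0,0,0],[0,0,0],[0,0,0],[0,0,0]], "grip": [10,10,10,10,10]}}

```text
clock: 12.1
eef_pos: [0.6631, -0.1413, 0.1384]
tcp_rot: [-2.467, -1.94, 0.004]
wrist_force: [-0.6, 0.2, -2.9]
grip_width: 0.0121
finger_force: 58.9
```

```bash
python3 tilt.py
```

```text
bar u,v,z [99.  -0.6 84.4] F [-0.6  0.2 -2.9] w 0.012107739898278043 t 12.1
scene z 16 n 63 u 5/50/95 [-67.  22.  72.] v [-54. -42.]
scene z 28 n 149 u 5/50/95 [-73. -59.  69.] v [-54.  51.]
scene z 40 n 441 u 5/50/95 [-65. -43. -20.] v [-54.  49.]
scene z 52 n 77 u 5/50/95 [-34. -20. -11.] v [-49.  47.]
top z 28 n 28 u 5/50/95 [-69. -59.  72.] v [35. 54.]
top z 40 n 82 u 5/50/95 [-72. -37.  69.] v [36. 54.]
top z 52 n 13 u 5/50/95 [-33. -20.   9.] v [40. 53.]
```

Request:
{"api": "send_rows", "payload": {"translation": [[0,3.2,10],[0,2.6,11],[0,2,11],[0,1,10],[0,0.3,5]], "rot": [[0,0,0],[0,0,0],[0,0,0],[0,0,0],[0,0,0]], "grip": [10,10,10,10,10]}}

```text
clock: 12.7
eef_pos: [0.6725, -0.1436, 0.0923]
tcp_rot: [-2.468, -1.941, 0.002]
wrist_force: [0.2, 0.1, -2.2]
grip_width: 0.012
finger_force: 59.0
```

Request:
{"api": "send_rows", "payload": {"translation": [[0,0,1],[0,0,1],[0,0,0]], "rot": [[0,0,0],[0,0,0],[0,0,0]], "grip": [10,10,10]}}

```text
clock: 13.0
eef_pos: [0.6726, -0.1436, 0.0922]
tcp_rot: [-2.469, -1.942, 0.001]
wrist_force: [-0.7, 1.1, -1.2]
grip_width: 0.0119
finger_force: 58.9
```

```bash
python3 tilt.py; python3 plan.py; python3 - <<'E'
from h import *
ex=np.array([np.cos(-.237),np.sin(-.237),0]);ey=np.array([-ex[1],ex[0],0]);c=np.array([.567,-.1175,0])
for cam in("scene","top"):
    p,d=snapshot(cam);P=cloud(cam,d)-c;P=P[d>0];u=P@ex*1e3;v=P@ey*1e3;z=P[:,2]*1e3
    for a in range(-60,60,24):
        k=(u>a)&(u<a+24)&(abs(v)<52)&(z>8)&(z<70);print(cam,a,k.sum(),np.round(np.median(z[k]),1))
E
```

```text
bar u,v,z [108.7  -0.5  38.2] F [-0.7  1.1 -1.2] w 0.011894732083010602 t 13.0
t 13.1 p [ 0.6728 -0.1436  0.0925] a 1.3327 zdir [ 0. -0. -1.] F [-1.1  0.5 -1.8] M [0.03 0.17 0.01] w 11.7 ff 58.9
scene -60 279 39.1
scene -36 289 39.7
scene -12 276 40.0
scene 12 192 40.3
scene 36 174 40.6
top -60 36 38.0
top -36 32 39.0
top -12 32 39.9
top 12 30 41.3
top 36 32 40.9
```

Request:
{"api": "send_rows", "payload": {"translation": [[0,0,1.5],[0,0,1],[0,0,0]], "rot": [[0,0,0],[0,0,0],[0,0,0]], "grip": [10,10,10]}}

```text
clock: 13.5
eef_pos: [0.673, -0.1437, 0.0895]
tcp_rot: [2.469, 1.942, 0.0]
wrist_force: [0.9, 0.0, -2.1]
grip_width: 0.0119
finger_force: 58.9
```

```bash
python3 plan.py; python3 - <<'E'
from h import *
ex=np.array([np.cos(-.237),np.sin(-.237),0]);ey=np.array([-ex[1],ex[0],0]);c=np.array([.567,-.1175,0])
for cam in("scene",):
    p,d=snapshot(cam);P=cloud(cam,d)-c;P=P[d>0];u=P@ex*1e3;v=P@ey*1e3;z=P[:,2]*1e3
    for a in range(-60,60,24):
        k=(u>a)&(u<a+24)&(abs(v)<52)&(z>8)&(z<70);print(cam,a,k.sum(),np.round(np.median(z[k]),1))
    print(np.round([proj("scene",c+.109*ex+[0,0,.034]),proj("scene",c)]))
    cv2.imwrite("pics/f.png",cv2.resize(p[180:310,170:330,::-1],(800,650))[:600])
E
```

```text
t 13.5 p [ 0.673  -0.1437  0.0895] a 1.3328 zdir [ 0. -0. -1.] F [ 0.9  0.  -2.1] M [-0.02 -0.09  0.  ] w 11.9 ff 58.9
scene -60 286 38.8
scene -36 288 39.0
scene -12 278 38.8
scene 12 195 39.2
scene 36 173 38.8
[[274. 266.]
 [247. 246.]]
```

View pics/f.png

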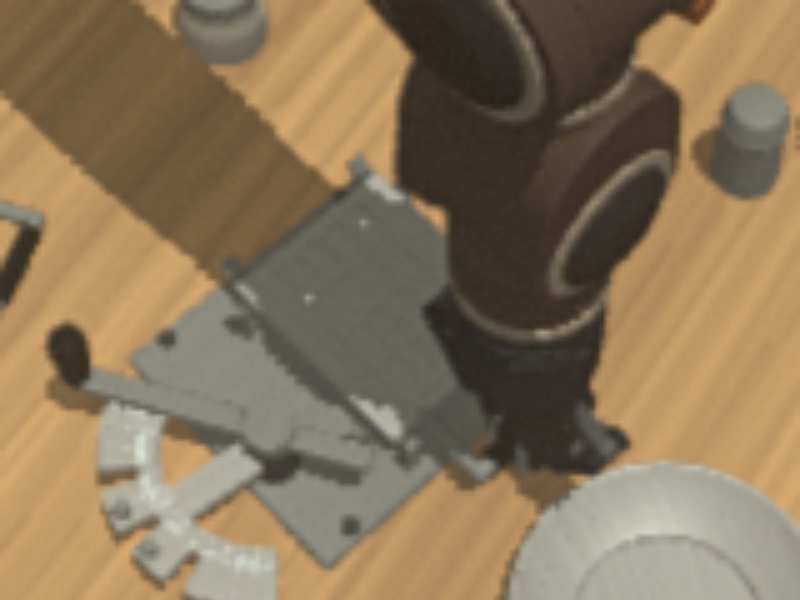

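The plate lies flat with its ribbed face up. Depth gives a level 39 mm, and the plate sits between the end lugs at crop (232,265) and (360,165). The tin, with its edge near crop (560,490), is clear of the fingers. I settle it 1 mm, open a little and rise.

Request:
{"api": "send_rows", "payload": {"translation": [[0,0,1],[0,0,0],[0,0,0],[0,0,0]], "rot": [[0,0,0],[0,0,0],[0,0,0],[0,0,0]], "grip": [10,10,10,14]}}

```text
clock: 13.95
eef_pos: [0.6731, -0.1437, 0.0888]
tcp_rot: [2.469, 1.942, 0.001]
wrist_force: [0.4, -1.1, -1.1]
grip_width: 0.0139
finger_force: 0.3
```

Request:
{"api": "send_rows", "payload": {"translation": [[0,0,0],[0,0,0],[0,0,0],[0,0,0]], "rot": [[0,0,0],[0,0,0],[0,0,0],[0,0,0]], "grip": [18,22,25,25]}}

```text
clock: 14.35
eef_pos: [0.6728, -0.1436, 0.0886]
tcp_rot: [-2.469, -1.942, 0.0]
wrist_force: [0.6, 0.0, 0.7]
grip_width: 0.0252
finger_force: 0.0
```

Request:
{"api": "send_rows", "payload": {"translation": [[0,0,-5],[0,0,-10],[0,0,-20],[0,0,-30],[0,0,-40]], "rot": [[0,0,0],[0,0,0],[0,0,0],[0,0,0],[0,0,0]], "grip": [25,25,25,25,25]}}

```text
clock: 14.85
eef_pos: [0.6721, -0.1435, 0.1938]
tcp_rot: [-2.468, -1.941, 0.003]
wrist_force: [0.3, -0.3, 0.4]
grip_width: 0.0251
finger_force: 0.0
```

```bash
python3 plan.py; cat > lev.py <<'E'
from h import *
ex=np.array([np.cos(-.237),np.sin(-.237),0]);ey=np.array([-ex[1],ex[0],0]);c=np.array([.567,-.1175,0])
piv=c+.02*ex-.1*ey;print("piv",piv)
def ang(w):
    r=w-piv;return np.arctan2(-(r@ex),-(r@ey)),np.hypot(r@ex,r@ey)*1e3
for cam in("scene","top"):
    p,d=snapshot(cam);P=cloud(cam,d)-c;P=P[d>0];u=P@ex*1e3;v=P@ey*1e3;z=P[:,2]*1e3
    print(cam,"plate z",[round(float(np.median(z[(u>a)&(u<a+24)&(abs(v)<52)&(z>8)&(z<70)])),1) for a in range(-60,60,24)])
    k=(z>34)&(z<50)&(u>-95)&(u<95)&(v>-57)&(v<70);print("ext u",np.percentile(u[k],[1,99]).round(),"v",np.percentile(v[k],[1,99]).round())
    for n,h in(("lever_grip",.08),("lever_index",.044),("marked_notch",.036),("lever_pivot",.048),("plate",.034),("cradle_seat",.034)):
        for r in place_of(cam,n)[:2]:
            w=ray(cam,r["position"],h);print(n,round(r["confidence"],2),np.round(w,4),"ang,rad",np.round(ang(w),3))
    W=P+c;m=(W[:,2]>.058)&(W[:,2]<.11)&(np.hypot(*(W-piv)[:,:2].T)<.135)&(np.hypot(*(W-piv)[:,:2].T)>.085)
    if m.sum():g=np.median(W[m],0);print("grip cloud",m.sum(),np.round(g,4),np.round(ang(g),3))
    cv2.imwrite(f"pics/last_{cam}.png",p[:,:,::-1])
E
python3 lev.py
```

```text
t 14.85 p [ 0.6721 -0.1435  0.1938] a 1.3328 zdir [-0.003  0.001 -1.   ] F [ 0.3 -0.3  0.4] M [ 0.01 -0.1  -0.03] w 25.1 ff 0.0
piv [ 0.56296218 -0.21940042  0.        ]
scene plate z [39.0, 38.6, 38.8, 38.8, 38.5]
ext u [-74.  81.] v [-55.  56.]
lever_grip 0.64 [ 0.4545 -0.247   0.08  ] ang,rad [  1.084 111.959]
lever_grip 0.52 [0.708  0.0254 0.08  ] ang,rad [ -2.844 284.508]
lever_index 0.64 [ 0.482  -0.2401  0.044 ] ang,rad [ 1.084 83.531]
marked_notch 0.73 [ 0.5266 -0.2944  0.036 ] ang,rad [ 0.214 83.375]
marked_notch 0.33 [0.6719 0.3683 0.036 ] ang,rad [  3.088 597.754]
lever_pivot 0.82 [ 0.5638 -0.2247  0.048 ] ang,rad [-0.4    5.337]
plate 0.82 [ 0.2771 -0.2384  0.034 ] ang,rad [  1.268 286.521]
plate 0.62 [ 0.5593 -0.1183  0.034 ] ang,rad [  2.868 101.146]
grip cloud 80 [ 0.4598 -0.252   0.0892] [  1.028 108.183]
top plate z [37.7, 37.4, 36.6, 37.0, 36.7]
ext u [-73.  88.] v [34. 65.]
lever_grip 0.6 [ 0.4602 -0.2472  0.08  ] ang,rad [  1.07  106.406]
lever_index 0.41 [ 0.4784 -0.2451  0.044 ] ang,rad [ 1.038 88.375]
lever_index 0.29 [ 0.6281 -0.408   0.044 ] ang,rad [ -0.569 199.539]
marked_notch 0.88 [ 0.5294 -0.2898  0.036 ] ang,rad [ 0.208 77.999]
plate 0.81 [ 0.2667 -0.2319  0.034 ] ang,rad [  1.292 296.541]
plate 0.59 [ 0.5688 -0.1164  0.034 ] ang,rad [  2.962 103.125]
cradle_seat 0.16 [ 0.6732 -0.1439  0.034 ] ang,rad [ -2.408 133.648]
grip cloud 36 [ 0.4574 -0.2466  0.0918] [  1.081 108.99 ]
```

The plate lies level and released, with its top at about 38 mm at every position. The lever is at about 1.07 rad and the notch at about 0.22 rad. I go above the lever grip next.

```bash
python3 plan.py .457 -.249 .20 .264 10 .457 -.249 .134 .264 5
```

```text
t 15.55 p [ 0.6727 -0.1436  0.1931] a 1.3328 zdir [-0.001  0.    -1.   ] F [-0.  -0.2  0.4] M [-0.   -0.01  0.04] w 25.0 ff 0.0
rz/row 0.1069 |d| 24.0
[[-9.8, -11.8, -0.4], [-15.1, -14.7, -0.6], [-20.0, -15.7, -0.7], [-24.0, -15.0, -0.8], [-26.8, -13.0, -0.9]]
[[-28.0, -10.0, -0.9], [-27.5, -6.7, -0.8], [-25.2, -3.3, -0.7], [-21.1, -0.5, -0.6], [-15.3, 1.3, -0.4]]
rz/row -0.0 |d| 13.2
[[0.0, 0.0, 10.0], [0.0, 0.0, 14.8], [0.0, 0.0, 16.4], [0.0, 0.0, 14.8], [0.0, 0.0, 10.0]]
```

Request:
{"api": "send_rows", "payload": {"translation": [[-9.8,-11.8,-0.4],[-15.1,-14.7,-0.6],[-20,-15.7,-0.7],[-24,-15,-0.8],[-26.8,-13,-0.9]], "rot": [[0,0,0.107],[0,0,0.107],[0,0,0.107],[0,0,0.107],[0,0,0.107]], "grip": [50,50,50,50,50]}}

```text
clock: 16.05
eef_pos: [0.5642, -0.1964, 0.1968]
tcp_rot: [-2.897, -1.215, 0.0]
wrist_force: [0.3, -1.0, -0.1]
grip_width: 0.0502
finger_force: 0.0
```

Request:
{"api": "send_rows", "payload": {"translation": [[-28,-10,-0.9],[-27.5,-6.7,-0.8],[-25.2,-3.3,-0.7],[-21.1,-0.5,-0.6],[-15.3,1.3,-0.4]], "rot": [[0,0,0.107],[0,0,0.107],[0,0,0.107],[0,0,0.107],[0,0,0.107]], "grip": [50,50,50,50,50]}}

```text
clock: 16.55
eef_pos: [0.456, -0.2492, 0.2006]
tcp_rot: [3.115, 0.404, 0.0]
wrist_force: [0.2, 0.3, 0.2]
grip_width: 0.0503
finger_force: 0.0
```

```bash
python3 plan.py .457 -.249 .134 .264 5
```

```text
t 16.55 p [ 0.456  -0.2492  0.2006] a 0.2576 zdir [ 0. -0. -1.] F [0.2 0.3 0.2] M [-0.01  0.02 -0.01] w 50.3 ff 0.0
rz/row -0.0013 |d| 13.3
[[0.2, 0.0, 10.1], [0.2, 0.0, 14.9], [0.3, 0.0, 16.5], [0.2, 0.0, 14.9], [0.2, 0.0, 10.1]]
```

Request:
{"api": "send_rows", "payload": {"translation": [[0.2,0,10],[0.2,0,15],[0.3,0,16.5],[0.2,0,15],[0.2,0,10]], "rot": [[0,0,0],[0,0,0],[0,0,0],[0,0,0],[0,0,0]], "grip": [50,50,50,50,50]}}

```text
clock: 17.05
eef_pos: [0.4584, -0.2479, 0.1321]
tcp_rot: [-3.113, -0.415, 0.002]
wrist_force: [-0.0, 0.5, -0.5]
grip_width: 0.0501
finger_force: 0.0
```

Request:
{"api": "send_rows", "payload": {"translation": [[0,0,0],[0,0,0],[0,0,0],[0,0,0]], "rot": [[0,0,0],[0,0,0],[0,0,0],[0,0,0]], "grip": [40,30,20,10]}}

```text
clock: 17.45
eef_pos: [0.4588, -0.2485, 0.1347]
tcp_rot: [3.114, 0.412, 0.002]
wrist_force: [-0.0, 0.2, 1.9]
grip_width: 0.019
finger_force: 58.5
```

```bash
python3 plan.py; python3 - <<'E'
from h import *
s=state();p=np.array(s["eef_pos"])[:2];piv=np.array([.5632,-.2205])
r=p-piv;R=np.linalg.norm(r);al=-np.arctan2(r[1],r[0])-1.808; al=(al+np.pi)%(2*np.pi)-np.pi
print("alpha",al,"R",R)
e=np.linspace(0,1,11);a=al+(.22-al)*e
# world step in tool axes, tool turning with the lever (rz = +dalpha as alpha grows clockwise)
R0=Rn.from_rotvec(s["tcp_rot"]).as_matrix();t0=np.arctan2(R0[1,0],R0[0,0])
T=[]
for i in range(10):
    f=lambda q:R*np.array([np.cos(-1.808-q),np.sin(-1.808-q)])
    d=(f(a[i+1])-f(a[i]))*1e3;t=t0-(a[i]-al)
    T.append([round(float(d@[np.cos(t),np.sin(t)]),1),round(float(d@[np.sin(t),-np.cos(t)]),1),0])
print(T,"rz",(a[1]-a[0]))
E
```

```text
t 17.45 p [ 0.4588 -0.2485  0.1347] a 0.2632 zdir [ 0.001 -0.    -1.   ] F [-0.   0.2  1.9] M [0.14 0.   0.04] w 19.0 ff 58.5
alpha 1.0720285296307361 R 0.10810979416486753
[[0.4, 9.2, 0], [0.4, 9.2, 0], [0.4, 9.2, 0], [0.4, 9.2, 0], [0.4, 9.2, 0], [0.4, 9.2, 0], [0.4, 9.2, 0], [0.4, 9.2, 0], [0.4, 9.2, 0], [0.4, 9.2, 0]] rz -0.08520285296307362
```

Request:
{"api": "send_rows", "payload": {"translation": [[0.4,9.2,0],[0.4,9.2,0],[0.4,9.2,0],[0.4,9.2,0],[0.4,9.2,0]], "rot": [[0,0,-0.085],[0,0,-0.085],[0,0,-0.085],[0,0,-0.085],[0,0,-0.085]], "grip": [10,10,10,10,10]}}

```text
clock: 17.95
eef_pos: [0.48, -0.2889, 0.1347]
tcp_rot: [-2.955, -1.065, -0.004]
wrist_force: [2.1, 5.0, 1.8]
grip_width: 0.0195
finger_force: 58.7
```

Request:
{"api": "send_rows", "payload": {"translation": [[0.4,9.2,0],[0.4,9.2,0],[0.4,9.2,0],[0.4,9.2,0],[0.4,9.2,0]], "rot": [[0,0,-0.085],[0,0,-0.085],[0,0,-0.085],[0,0,-0.085],[0,0,-0.085]], "grip": [10,10,10,10,10]}}

```text
clock: 18.45
eef_pos: [0.5159, -0.3168, 0.1347]
tcp_rot: [-2.664, -1.664, -0.004]
wrist_force: [0.7, 5.8, 2.4]
grip_width: 0.0191
finger_force: 58.8
```

```bash
python3 plan.py; python3 - <<'E'
from h import *
p=np.array(state()["eef_pos"])[:2];piv=np.array([.5632,-.2205]);r=p-piv
print("alpha",-np.arctan2(r[1],r[0])-1.808,"R",np.linalg.norm(r))
E
```

```text
t 18.45 p [ 0.5159 -0.3168  0.1347] a 1.1169 zdir [ 0.002  0.002 -1.   ] F [0.7 5.8 2.4] M [ 1.18 -0.15 -0.08] w 19.1 ff 58.8
alpha 0.2193400902375291 R 0.10725621021945166
```

Request:
{"api": "send_rows", "payload": {"translation": [[0,0,0],[0,0,0],[0,0,0],[0,0,0]], "rot": [[0,0,0],[0,0,0],[0,0,0],[0,0,0]], "grip": [20,25,32,38]}}

```text
clock: 18.85
eef_pos: [0.5148, -0.3176, 0.134]
tcp_rot: [2.668, 1.658, -0.001]
wrist_force: [-1.0, 0.1, 0.2]
grip_width: 0.0382
finger_force: 0.0
```

Request:
{"api": "send_rows", "payload": {"translation": [[0,0,-10],[0,0,-20],[0,0,-30],[0,0,-40],[0,0,-40]], "rot": [[0,0,0],[0,0,0],[0,0,0],[0,0,0],[0,0,0]], "grip": [40,40,40,40,40]}}

```text
clock: 19.35
eef_pos: [0.5146, -0.3173, 0.2759]
tcp_rot: [-2.668, -1.659, 0.0]
wrist_force: [-0.5, 0.1, 0.4]
grip_width: 0.0402
finger_force: 0.0
```

Request:
{"api": "send_rows", "payload": {"translation": [[-40,0,-10],[-40,0,-10],[-40,0,0],[-40,0,0],[-40,0,0]], "rot": [[0,0,0],[0,0,0],[0,0,0],[0,0,0],[0,0,0]], "grip": [40,40,40,40,40]}}

```text
clock: 19.85
eef_pos: [0.4256, -0.4981, 0.2951]
tcp_rot: [2.667, 1.658, -0.0]
wrist_force: [0.5, 0.2, 0.1]
grip_width: 0.0399
finger_force: 0.0
```

```bash
python3 plan.py; python3 lev.py; python3 - <<'E'
from fit import *
a=cv2.imread("pics/last_scene.png")
A=cv2.resize(a[185:305,165:295],(600,554),interpolation=3)
cv2.imwrite("pics/g.png",A)
E
```

```text
t 19.85 p [ 0.4256 -0.4981  0.2951] a 1.1126 zdir [ 0.001 -0.001 -1.   ] F [0.5 0.2 0.1] M [-0.01 -0.01 -0.01] w 39.9 ff 0.0
piv [ 0.56296218 -0.21940042  0.        ]
scene plate z [38.7, 38.5, 38.9, 38.9, 38.4]
ext u [-74.  89.] v [-54.  60.]
lever_grip 0.96 [ 0.5149 -0.3171  0.08  ] ang,rad [  0.22  108.863]
lever_index 0.86 [ 0.5252 -0.29    0.044 ] ang,rad [ 0.254 80.045]
lever_index 0.56 [ 0.5835 -0.1415  0.044 ] ang,rad [-3.121 80.562]
marked_notch 0.85 [ 0.5261 -0.3062  0.036 ] ang,rad [ 0.164 94.25 ]
marked_notch 0.64 [ 0.5721 -0.1243  0.036 ] ang,rad [ 3.    95.499]
lever_pivot 0.65 [ 0.5655 -0.2165  0.048 ] ang,rad [-2.666  3.846]
plate 0.9 [ 0.5674 -0.1109  0.034 ] ang,rad [  2.946 108.611]
plate 0.9 [ 0.2711 -0.2279  0.034 ] ang,rad [  1.305 291.945]
grip cloud 83 [ 0.5192 -0.3215  0.091 ] [  0.168 111.118]
top plate z [38.7, 38.9, 38.6, 39.4, 39.2]
ext u [-69.  86.] v [-51.  55.]
lever_grip 0.49 [ 0.5091 -0.3137  0.08  ] ang,rad [  0.282 108.594]
lever_index 0.5 [ 0.5242 -0.2943  0.044 ] ang,rad [ 0.24  84.349]
marked_notch 0.81 [ 0.5287 -0.2935  0.036 ] ang,rad [ 0.196 81.638]
lever_pivot 0.58 [ 0.5528 -0.2131  0.048 ] ang,rad [ 1.89  11.925]
lever_pivot 0.35 [ 0.5241 -0.2986  0.048 ] ang,rad [ 0.219 88.217]
plate 0.89 [ 0.5614 -0.1167  0.034 ] ang,rad [  2.889 102.72 ]
plate 0.73 [ 0.2595 -0.2308  0.034 ] ang,rad [  1.296 303.718]
cradle_seat 0.22 [ 0.6732 -0.1442  0.034 ] ang,rad [ -2.406 133.455]
grip cloud 43 [ 0.5158 -0.315   0.0906] [  0.221 106.591]
```

View pics/g.png

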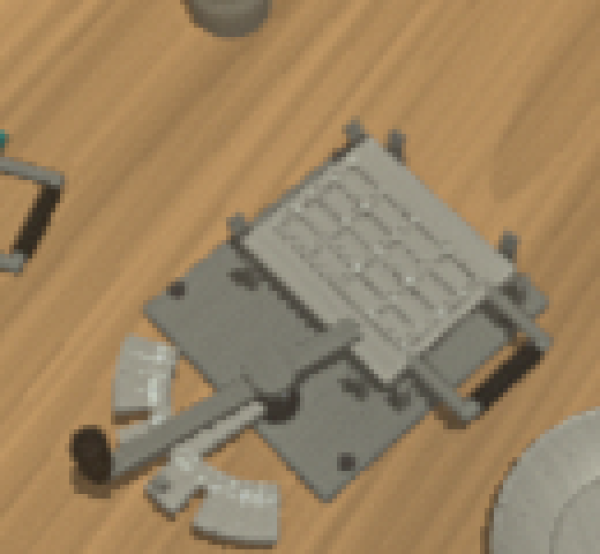

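The plate is seated ribbed face up, with the lever's tongue over its rim at crop (345,335). The arm ends near the studs: one is visible at crop (163,487) and the other is under the arm. I check the stud angles numerically against the arm.

```bash
python3 - <<'E'
from fit import *
ex=np.array([np.cos(-.237),np.sin(-.237),0]);ey=np.array([-ex[1],ex[0],0]);c=np.array([.567,-.1175,0]);piv=np.array([.5632,-.2205,0])
def ang(w,pv=piv):
    r=np.asarray(w)-pv;return np.round([np.arctan2(-(r@ex),-(r@ey)),np.hypot(r@ex,r@ey)*1e3],3)
print("studs scene",[ang(ray("scene",q,.044)) for q in((194.2,281.6),(200.2,290))])
# visible stud now, picture g
print("stud now",ang(ray("scene",(165+163/4.615,185+487/4.615),.044)))
for cam in("scene","top"):
    p,_=snapshot(cam)
    print("expected notch px for .1 .2 .3:",[proj(cam,piv-.085*(np.sin(q)*ex+np.cos(q)*ey)+[0,0,.036]) for q in(.1,.2,.3)])
    for o in outline_of(cam,"lever")[:1]:
        ys,xs=np.nonzero(o["pixels"]);W=np.array([ray(cam,(x,y),.052) for x,y in zip(xs,ys)])
        A=np.array([ang(w) for w in W]);rr=A[:,1]
        for lo in(35,50,65,80):
            k=(rr>lo)&(rr<lo+15)&(abs(A[:,0])<1)
            if k.sum():print(cam,o["confidence"],lo,k.sum(),"ang min/mean/max",A[k,0].min(),A[k,0].mean().round(3),A[k,0].max())
    # arc outer rim, polar unwrap at z=.036: brightness by angle at radii
    g=cv2.cvtColor(p,cv2.COLOR_RGB2GRAY);qs=np.arange(-.5,1.0,.04)
    for rad in(.083,.088):
        print(cam,rad,[int(cv2.getRectSubPix(g,(1,1),tuple(map(float,proj3(cam,piv-rad*(np.sin(q)*ex+np.cos(q)*ey)+[0,0,.036]))))[0,0]) for q in qs])
# same with the earlier picture
g=cv2.cvtColor(cv2.imread("pics/scene0.png"),cv2.COLOR_BGR2GRAY);t=cv2.cvtColor(cv2.imread("pics/top0.png"),cv2.COLOR_BGR2GRAY)
for cam,im in(("scene",g),("top",t)):
    for rad in(.083,.087,.091):
        print("old",cam,rad,[int(cv2.getRectSubPix(im,(1,1),tuple(float(v*1.5625) for v in proj3(cam,piv-rad*(np.sin(q)*ex+np.cos(q)*ey)+[0,0,.036])))[0,0]) for q in qs])
print(np.round(qs,2).tolist())
E
```

```text
studs scene [array([ 0.261, 85.786]), array([-7.4000e-02,  8.6247e+01])]
stud now [-0.089 87.02 ]
expected notch px for .1 .2 .3: [array([197.4, 286.8]), array([195.8, 284.3]), array([194.4, 281.6])]
scene 0.62 35 27 ang min/mean/max 0.037 0.207 0.353
scene 0.62 50 27 ang min/mean/max 0.109 0.216 0.323
scene 0.62 65 30 ang min/mean/max 0.124 0.217 0.312
scene 0.62 80 35 ang min/mean/max 0.124 0.211 0.301
scene 0.083 [150, 153, 154, 152, 144, 135, 123, 109, 151, 155, 150, 122, 119, 125, 136, 131, 95, 86, 109, 123, 121, 120, 133, 154, 150, 119, 89, 114, 147, 153, 150, 153, 151, 150, 153, 153, 150, 158]
scene 0.088 [152, 154, 155, 153, 147, 134, 120, 106, 148, 156, 151, 122, 110, 113, 132, 127, 90, 85, 109, 122, 120, 121, 138, 153, 145, 97, 81, 107, 144, 155, 152, 154, 153, 149, 147, 155, 152, 155]
expected notch px for .1 .2 .3: [array([342.6, 179.8]), array([341.7, 182.1]), array([340.6, 184.4])]
top 0.77 35 23 ang min/mean/max -0.003 0.197 0.396
top 0.77 50 22 ang min/mean/max 0.032 0.187 0.32
top 0.77 65 19 ang min/mean/max 0.11 0.204 0.303
top 0.77 80 19 ang min/mean/max 0.128 0.20
[... 1135 characters left out ...]
 117, 74, 56, 74, 122, 138, 137, 136, 136, 135, 136, 137, 132, 114]
old top 0.087 [128, 128, 133, 129, 115, 105, 104, 114, 130, 134, 121, 109, 101, 111, 115, 91, 84, 96, 110, 109, 96, 88, 119, 136, 117, 76, 56, 68, 111, 136, 136, 131, 133, 137, 132, 137, 135, 121]
old top 0.091 [120, 116, 118, 118, 110, 105, 105, 110, 116, 119, 111, 108, 115, 119, 115, 104, 107, 113, 122, 121, 114, 116, 118, 121, 114, 86, 65, 71, 107, 128, 130, 116, 115, 113, 108, 114, 118, 112]
[-0.5, -0.46, -0.42, -0.38, -0.34, -0.3, -0.26, -0.22, -0.18, -0.14, -0.1, -0.06, -0.02, 0.02, 0.06, 0.1, 0.14, 0.18, 0.22, 0.26, 0.3, 0.34, 0.38, 0.42, 0.46, 0.5, 0.54, 0.58, 0.62, 0.66, 0.7, 0.74, 0.78, 0.82, 0.86, 0.9, 0.94, 0.98]
```

The three slots show as dark minima at -0.25, 0.14 and 0.535 rad, with the studs near -0.03 and 0.28. The marked notch is therefore at about 0.14 rad, while the arm stands at about 0.21. I go back and correct by -0.07 rad.

```bash
python3 plan.py .515 -.3175 .275 1.114 6 .515 -.3175 .134 1.114 5
```

```text
t 20.75 p [ 0.4267 -0.4967  0.2939] a 1.1129 zdir [ 0. -0. -1.] F [-0.1  0.2 -0.2] M [ 0.01  0.01 -0.02] w 40.2 ff 0.0
rz/row -0.0002 |d| 33.4
[[24.0, -0.0, 2.3], [35.1, -0.0, 3.3], [40.7, 0.0, 3.9], [40.7, 0.0, 3.9], [35.1, 0.0, 3.3]]
[[24.0, 0.0, 2.3]]
rz/row -0.0 |d| 28.2
[[0.0, 0.0, 21.4], [0.0, 0.0, 31.6], [0.0, 0.0, 35.0], [0.0, 0.0, 31.6], [0.0, 0.0, 21.4]]
```

Request:
{"api": "send_rows", "payload": {"translation": [[30,0,4],[42,0,4],[46,0,4],[46,0,4],[35.5,0,3]], "rot": [[0,0,0],[0,0,0],[0,0,0],[0,0,0],[0,0,0]], "grip": [40,40,40,40,40]}}

```text
clock: 21.25
eef_pos: [0.5155, -0.3158, 0.2748]
tcp_rot: [-2.667, -1.66, -0.0]
wrist_force: [0.2, -1.2, -0.7]
grip_width: 0.0399
finger_force: 0.0
```

Request:
{"api": "send_rows", "payload": {"translation": [[0,0,22],[0,0,32],[0,0,35],[0,0,32],[0,0,20]], "rot": [[0,0,0],[0,0,0],[0,0,0],[0,0,0],[0,0,0]], "grip": [42,42,42,42,42]}}

```text
clock: 21.75
eef_pos: [0.514, -0.3172, 0.1313]
tcp_rot: [-2.666, -1.658, 0.002]
wrist_force: [-0.1, 0.0, 0.3]
grip_width: 0.0419
finger_force: 0.0
```

Request:
{"api": "send_rows", "payload": {"translation": [[0,0,0],[0,0,0],[0,0,0],[0,0,0]], "rot": [[0,0,0],[0,0,0],[0,0,0],[0,0,0]], "grip": [30,20,10,10]}}

```text
clock: 22.15
eef_pos: [0.5147, -0.3177, 0.1337]
tcp_rot: [-2.667, -1.659, 0.001]
wrist_force: [1.2, -0.1, -12.4]
grip_width: 0.0191
finger_force: 58.8
```

Request:
{"api": "send_rows", "payload": {"translation": [[0.1,3.8,0],[0.2,3.8,0],[0,0,0],[0,0,0]], "rot": [[0,0,-0.035],[0,0,-0.035],[0,0,0],[0,0,0]], "grip": [10,10,10,10]}}

```text
clock: 22.55
eef_pos: [0.5218, -0.3209, 0.1337]
tcp_rot: [-2.609, -1.75, 0.0]
wrist_force: [0.7, -1.0, -12.6]
grip_width: 0.0189
finger_force: 59.0
```

```bash
python3 plan.py; python3 - <<'E'
from h import *
p=np.array(state()["eef_pos"])[:2];piv=np.array([.5632,-.2205]);r=p-piv
print("alpha",-np.arctan2(r[1],r[0])-1.808,"R",np.linalg.norm(r))
E
```

```text
t 22.55 p [ 0.5218 -0.3209  0.1337] a 1.182 zdir [-0.  0. -1.] F [  0.7  -1.  -12.6] M [-0.14 -0.13  0.08] w 18.9 ff 59.0
alpha 0.15390828107002807 R 0.10857942189463435
```

Request:
{"api": "send_rows", "payload": {"translation": [[0,0,0],[0,0,0],[0,0,0],[0,0,0]], "rot": [[0,0,0],[0,0,0],[0,0,0],[0,0,0]], "grip": [20,25,32,38]}}

```text
clock: 22.95
eef_pos: [0.5227, -0.3213, 0.1358]
tcp_rot: [2.606, 1.75, 0.002]
wrist_force: [0.3, -0.1, 0.2]
grip_width: 0.0378
finger_force: 0.0
```

Request:
{"api": "send_rows", "payload": {"translation": [[0,0,-10],[0,0,-20],[0,0,-30],[0,0,-40],[0,0,-40]], "rot": [[0,0,0],[0,0,0],[0,0,0],[0,0,0],[0,0,0]], "grip": [40,40,40,40,40]}}

```text
clock: 23.45
eef_pos: [0.5216, -0.3207, 0.2764]
tcp_rot: [2.608, 1.751, 0.001]
wrist_force: [0.4, -0.1, 0.1]
grip_width: 0.0402
finger_force: 0.0
```

Request:
{"api": "send_rows", "payload": {"translation": [[-40,0,-10],[-40,0,-10],[-40,0,0],[-40,0,0],[-40,0,0]], "rot": [[0,0,0],[0,0,0],[0,0,0],[0,0,0],[0,0,0]], "grip": [40,40,40,40,40]}}

```text
clock: 23.95
eef_pos: [0.4455, -0.5073, 0.2957]
tcp_rot: [2.606, 1.75, 0.001]
wrist_force: [0.9, 0.1, 0.4]
grip_width: 0.0401
finger_force: 0.0
```

```bash
python3 - <<'E'
from fit import *
ex=np.array([np.cos(-.237),np.sin(-.237),0]);ey=np.array([-ex[1],ex[0],0]);piv=np.array([.5632,-.2205,0])
def ang(w):
    r=np.asarray(w)-piv;return np.round([np.arctan2(-(r@ex),-(r@ey)),np.hypot(r@ex,r@ey)*1e3],3)
qs=np.arange(-.34,.7,.03);print(np.round(qs,2).tolist())
for cam in("scene","top"):
    p,_=snapshot(cam)
    for o in outline_of(cam,"lever")[:1]:
        ys,xs=np.nonzero(o["pixels"]);A=np.array([ang(ray(cam,(x,y),.052)) for x,y in zip(xs,ys)]);rr=A[:,1]
        for lo in(35,50,65,80):
            k=(rr>lo)&(rr<lo+15)&(abs(A[:,0])<1);print(cam,o["confidence"],lo,k.sum(),A[k,0].min(),A[k,0].mean().round(3),A[k,0].max())
    for n,h in(("lever_grip",.08),("lever_index",.044),("marked_notch",.036)):
        for r in place_of(cam,n)[:1]:print(n,round(r["confidence"],2),ang(ray(cam,r["position"],h)))
    g=cv2.cvtColor(p,cv2.COLOR_RGB2GRAY)
    for rad,z in((.088,.036),(.085,.045)):
        print([int(cv2.getRectSubPix(g,(1,1),tuple(map(float,proj3(cam,piv-rad*(np.sin(q)*ex+np.cos(q)*ey)+[0,0,z]))))[0,0]) for q in qs])
print(state()["clock"],state()["eef_pos"])
E
```

```text
[-0.34, -0.31, -0.28, -0.25, -0.22, -0.19, -0.16, -0.13, -0.1, -0.07, -0.04, -0.01, 0.02, 0.05, 0.08, 0.11, 0.14, 0.17, 0.2, 0.23, 0.26, 0.29, 0.32, 0.35, 0.38, 0.41, 0.44, 0.47, 0.5, 0.53, 0.56, 0.59, 0.62, 0.65, 0.68]
scene 0.89 35 40 -0.075 0.167 0.425
scene 0.89 50 34 0.0 0.153 0.302
scene 0.89 65 35 0.044 0.15 0.256
scene 0.89 80 41 0.047 0.157 0.256
lever_grip 0.57 [  0.179 104.365]
lever_index 0.92 [ 0.201 83.614]
marked_notch 0.8 [ 0.166 78.409]
[148, 137, 131, 109, 105, 141, 156, 156, 152, 131, 115, 110, 112, 110, 98, 89, 96, 113, 121, 121, 121, 117, 115, 126, 144, 153, 154, 141, 97, 82, 92, 118, 144, 155, 153]
[135, 129, 116, 116, 147, 156, 153, 146, 119, 113, 122, 124, 112, 93, 87, 105, 120, 122, 121, 121, 118, 121, 133, 147, 152, 149, 121, 92, 87, 107, 136, 155, 155, 153, 153]
top 0.58 35 18 -0.052 0.134 0.28
top 0.58 50 18 0.015 0.134 0.242
top 0.58 65 19 0.05 0.141 0.241
top 0.58 80 18 0.07 0.139 0.207
lever_grip 0.64 [  2.872 680.017]
lever_index 0.48 [5.9000e-02 8.4172e+01]
marked_notch 0.94 [ 0.128 87.258]
[119, 114, 113, 115, 126, 136, 141, 138, 125, 115, 117, 123, 135, 131, 119, 110, 108, 110, 95, 86, 100, 108, 112, 120, 132, 144, 132, 114, 75, 60, 63, 82, 119, 143, 151]
[124, 115, 112, 112, 122, 134, 145, 147, 135, 123, 114, 110, 118, 126, 130, 116, 110, 110, 102, 87, 85, 104, 102, 90, 112, 140, 155, 132, 99, 69, 63, 71, 97, 133, 151]
24.45 [ 0.44687183 -0.50493189  0.29441399]
```

The lever now reads 0.153 and 0.139 rad in the two cameras, against 0.145 and 0.135 for the notch. That is within about 1 mm. The plate stays seated and the robot is clear, so I hand in.

```bash
python3 -c "
from plant import *
print(close_job())"
```

```text
the job is handed in; nothing more can be done
None
```

The job is handed in at about 24.5 s: the plate was turned over and lies flat, ribbed face up and let go in the cradle, and the lever arm stands in the marked notch to within about 1 mm by camera; no verdict came back.

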